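# Load and tension the trim saw for a batch of plastic bars

## Robot

A 6-joint arm with a two-finger parallel gripper is mounted at the origin on the work surface. World frame = base frame: x ahead of the robot, y to its left, z up, the work surface at z = 0. Lengths are in m, angles in degrees, forces in N, time in s.
With the tool pointing down it reaches from about 0.375 to 0.9 m from the base axis. Payload 3.1 kg.
Tool frame: the origin (TCP) lies on the centre line of the jaws, within the pads' length; the fingertips stand 25 mm ahead of it and the grasp point (between the pads) lies 6 mm ahead of it; z points along the fingers, y is the line along which they close (so a half turn about z gives the same grasp; the last joint's range is limited). The gripper opens to 87 mm and grips with 3 to 60 N. Pads are 19 mm wide; open, the fingers measure 117 mm over their backs; the gripper's body (75 mm by 190 mm) begins 51 mm behind the grasp point.
Start: joints at [-87.233, 30.224, 82.088, -0, 67.689, -10.227], TCP at [0.141, -0.609, 0.248] pointing down, gripper open.
Joint ranges: [-176.69, 176.69], [-43.24, 126.21], [12.49, 139.97], [-82, 262], [0, 151.66], [-163.58, 163.58]. Speed limits (degrees/s): [159.86, 159.86, 180, 180, 180, 180].

## Interface

Orientations are given as a 3x3 rotation matrix whose columns are the frame's x, y, z axes.
In Python, from rig import * gives the robot as it stands.
- The arm moves only by the tool step_arm, never from a script. Its argument "steps" is a list of rows, each a list of 7 numbers: the shift along the tool's x, y, z normalised to -1 to 1, where 1 is 0.3 m, then the turn, a rotation vector about the tool's x, y, z normalised to -1 to 1, where 1 is 45 degrees, then the gripper's target within -1 to 1 (shut at 1, half-way at 0, fully open at -1). A call has 1 to 8 rows; each row is the pose to reach, as a shift and turn from the pose commanded when the call began, along the tool's axes at that moment; what a row does not reach only later rows make up. A row lasts 1/12 s, in which the tool goes at most 41.7 mm and 7.16 degrees, less where a joint would pass 70% of its speed; a pose out of reach is approached as far as the arm can. A call with a number of a shift or a turn outside -1 to 1 is refused whole. A call with a gripper value outside its range is refused whole. The fingers move at their own pace and stop on an object; the grip force is fixed at half the most. Time passes only in rows, so rows that repeat a pose let the fingers close. It gives the time, the measured TCP pose, the force, the opening and the grip force at its end, in the units of the state.
- read_state(): the state, without advancing time (a new reading comes with each control period).
- capture(name): name is "scene" or "top"; returns a dict with "image" (384x512x3 uint8, red, green, blue), "vertical_fov" (degrees; the focal length in pixels is half the picture's height over the tangent of half this angle, whatever the lens; pixels are square), "cx", "cy" (the principal point, pixels), "world_from_camera" (4x4, takes a point from camera to world coordinates). Camera axes: x right, y down, z forward; pixel columns grow to the right and rows downward; lengths in m; the calibration is good to about 2 mm. A picture is of the moment at which its call begins. There is no depth.
- hand_in(): hands the job in; it is judged then, once.
The state is a dict: "time_s": time; "joint_positions": joint angles; "qvel": joint speeds; "tau": joint torques, N m; "position": TCP position; "tcp_rot": TCP orientation; "force": force on the tool from outside, world axes, zero at the start; "moment": the same for the moment, N m; "opening": opening from 0.0 (shut) to 1.0 (fully open); "grasp_force": force on a finger pad.
Only numpy, scipy, OpenCV 4.12 (cv2) and the standard library are available. Lean on these libraries where they do the work, as an engineer would, in place of code of your own. Each camera call takes 0.05 s, during which the arm holds its last target. There are 200 camera calls.

## Task

Get the trim saw ready for the next cut: put the two short offcuts lying on its bed into the blue scrap bin, lay every full-length white bar in a lane of its own and push each one home against the length stop under the bridge. Then turn the black knob on the bridge clockwise until the indicator needle stands at the blue marker, never letting it run into the red sector, and last of all press the green button on the control box. Leave the red button and the other things on the bench alone.

Things in the scene. Friction and masses are not known exactly. Their poses are not given: they have to be found in the camera images.
- saw: Trim saw, fixed to the bench. Origin at bench height under the middle of its aluminium bed, 310 mm long (x), 290 mm wide (y), top 30 mm above the bench; x points from the loading end under the bridge to the saw housing, z up. Five steel ribs 6 mm high, 24 mm wide, from x = -150 to +90 mm, leave four lanes along x, 40 mm wide, centred at y = -96, -32, +32 and +96 mm.
- foot_mid (a point): Middle of the underside of the orange pressure foot under the green bridge (40 mm in x, 262 mm in y), at x = +65 mm of the saw, starting 4 to 6 mm above the tops of bars in the lanes. The bridge spans the bed: x = 30 to 100 mm of the saw, beam 112 to 135 mm above the bench, columns outside |y| = 137 mm. Lay bars in front of the bridge and push them under along x.
- stop_face (a point): Centre of the length stop's face, under the bridge, hidden from most views; it crosses all four lanes, same axes as the saw, 46 mm above the bench, set somewhere between x = +90 and +110 mm of the saw; it does not give way. A bar is home when its front end touches it, so that its centre is 75 mm before it.
- knob_grip (a point): Grip point of the black tension knob on the bridge, on its vertical axis, 178 mm above the bench, at x = +65 mm, y = 0 of the saw. The grip is an upright bar 56 mm long (along this point's x), 16 mm thick (y) and 34 mm high; the point lies 13 mm under its top. The knob stays where it is left; it takes 0.10 to 0.18 N m to turn.
- tension_knob (a joint): Angle of the tension knob, rad; grows when turned clockwise seen from above (tightening, foot goes down 4 mm per rad), range 0 to 5.5. It starts between 0 and 0.5; the foot meets the bars at about 1.5, and from there the springs give.
- needle (a joint): Angle of the black indicator needle on the white plate behind the bridge, left of the knob (the plate goes down with the foot), rad; 0 with the springs slack, grows clockwise seen from above by 0.4 per rad of knob once the foot presses on bars. The red sector starts at 0.95.
- mark (a joint): Angle of the blue marker on the same scale (0.45 to 0.75 rad): the needle must come to this angle. The marker is locked in place.
- needle_tip (a point): Tip of the needle, 70 mm from its pivot, 157 mm above the bench, lower as the foot goes down.
- mark_tip (a point): Inner end of the blue marker, also 70 mm from the same pivot.
- blank1 (a point): Centre of a full-length solid white plastic bar, 150 mm long (x) by 34 by 34 mm, 0.2 kg, lying on the bench. There are two to four; an absent one is given as None.
- blank2 (a point): Centre of a full-length solid white plastic bar, 150 mm long (x) by 34 by 34 mm, 0.2 kg, lying on the bench. There are two to four; an absent one is given as None.
- blank3 (a point): Centre of a full-length solid white plastic bar, 150 mm long (x) by 34 by 34 mm, 0.2 kg, lying on the bench. There are two to four; an absent one is given as None.
- blank4 (a point): Centre of a full-length solid white plastic bar, 150 mm long (x) by 34 by 34 mm, 0.2 kg, lying on the bench. There are two to four; an absent one is given as None.
- offcut1 (a point): Centre of one of the two short white offcuts, 75 mm (x) by 34 by 34 mm, 0.1 kg, lying across the ribs of the saw's bed.
- offcut2 (a point): Centre of one of the two short white offcuts, 75 mm (x) by 34 by 34 mm, 0.1 kg, lying across the ribs of the saw's bed.
- scrap_bin: Blue open scrap bin, fixed to the bench, 170 (x) by 150 (y) by 65 mm high, walls 4 mm, empty. Origin under its centre.
- ready_top (a point): Top of the green button on the control box, pressed straight down; box 85 by 135 by 55 mm, button 32 mm across, travel 6 mm, about 5 N. The red button is 66 mm away along this point's -y.
- ready (a joint): Travel of the green button, m: 0 up, 0.006 fully down; springs back. Pressed counts from 0.004.
- halt (a joint): Travel of the red button, m; it is not to be pressed.
- tape_measure: Yellow tape measure, 70 by 36 by 62 mm, to be left alone. Origin under its centre.
- oil_bottle: White oil bottle with a red cap, 56 mm wide, 150 mm tall, to be left alone. Origin under its centre.
- mug: White mug, 80 mm wide, 90 mm tall, to be left alone. Origin under its centre.
- square: Try square lying flat, 160 mm steel blade, brass stock, to be left alone. Origin in the middle of the blade.

How it is judged:
By the outcome, as a careful person would: the job done as asked, in the order asked, and still so for the second after the job is handed in, with the robot touching nothing.
Of blank1_bar, blank2_bar, blank3_bar, blank4_bar only 2 to 4 are there at a start; the rules pass over those that are not, and their reading is None.
At some moment in a run one of blank1_bar, blank2_bar, blank3_bar, blank4_bar, offcut1_bar, offcut2_bar may be knocked a few centimetres aside while the robot is not near it.
Once in a run the grip may slacken for a moment while it holds something.
It also fails if it takes over 210 s, if anything falls off the work surface, if the arm or the gripper's body presses on something with over 40 N, if the wrist force passes 120 N, or if a joint passes its speed limit or range.

## Working session

There is one attempt and no reset: what is moved stays moved. The work goes in short steps, Python scripts to look and compute and a tool call to move; the robot and the scene stay as the last step left them, time stands still between calls to the robot, and variables do not carry over. Pictures are saved under pics/ and viewed, at most 14 in all, crops included, and the job is handed in when it is done.

Besides the shell and the picture viewer there is one more tool, called after "Request:" as name(argument=value, ...), one argument or row to a line, values as JSON. step_arm: Moves the arm, as the interface text tells. Scaled input: -1 to 1 covers 0.3 m each way for a shift and 45 degrees each way for a turn. Its arguments: {"type":"object","properties":{"steps":{"type":"array"}},"required":["steps"]}

```bash
ls; mkdir -p pics; python3 - <<'E'
from rig import *
import cv2,numpy as np
s=read_state();print({k:np.round(v,3).tolist() for k,v in s.items()})
for n in("scene","top"):
    c=capture(n);print(n,c["vertical_fov"],c["cx"],c["cy"],np.round(c["world_from_camera"],4).tolist(),[k for k in c])
    cv2.imwrite(f"pics/{n}0.png",cv2.resize(c["image"][:,:,::-1],(800,600),interpolation=cv2.INTER_CUBIC))
E
```

```text
pics
{'time_s': 0.0, 'joint_positions': [-87.232, 30.28, 82.157, -0.002, 67.688, -10.227], 'qvel': [0.004, 0.138, 0.005, 0.043, 0.004, 0.023], 'tau': [0.001, -44.004, -17.659, 0.063, 0.058, -0.0], 'position': [0.141, -0.608, 0.247], 'tcp_rot': [[0.974, 0.225, -0.0], [0.225, -0.974, 0.002], [0.0, -0.002, -1.0]], 'force': [-0.604, -0.105, 0.855], 'moment': [-0.024, -0.012, -0.029], 'grasp_force': 0.0, 'opening': 0.998}
scene 43.181521551137884 248.76123132193072 191.18217553323845 [[0.7869, 0.4571, -0.4146, 1.1897], [0.617, -0.5926, 0.5178, -0.7363], [-0.009, -0.6633, -0.7483, 1.1985], [0.0, 0.0, 0.0, 1.0]] ['image', 'vertical_fov', 'cx', 'cy', 'world_from_camera']
top 46.627209954027606 252.27768442710956 187.83451605644905 [[-0.0089, -0.9933, 0.1156, 0.4205], [-1.0, 0.0085, -0.0038, -0.0082], [0.0028, -0.1156, -0.9933, 1.6865], [0.0, 0.0, 0.0, 1.0]] ['image', 'vertical_fov', 'cx', 'cy', 'world_from_camera']
```

View pics/scene0.png

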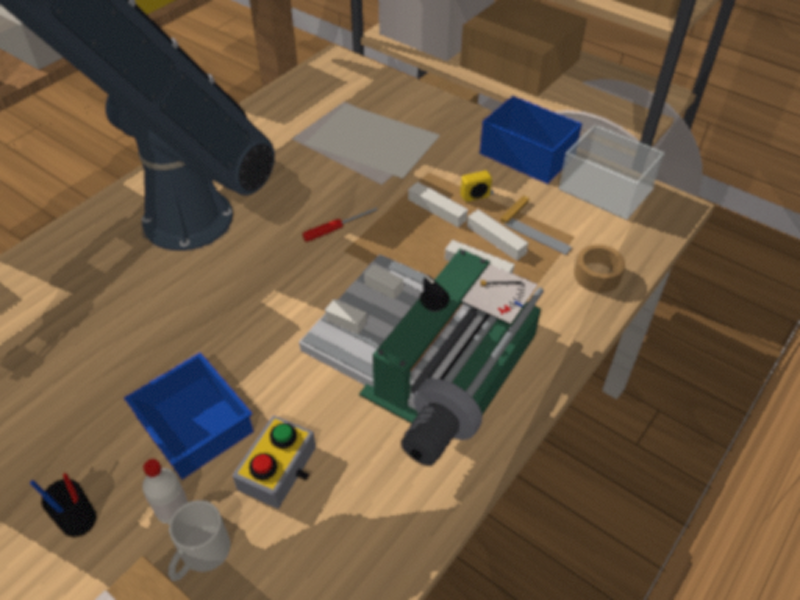

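View pics/top0.png

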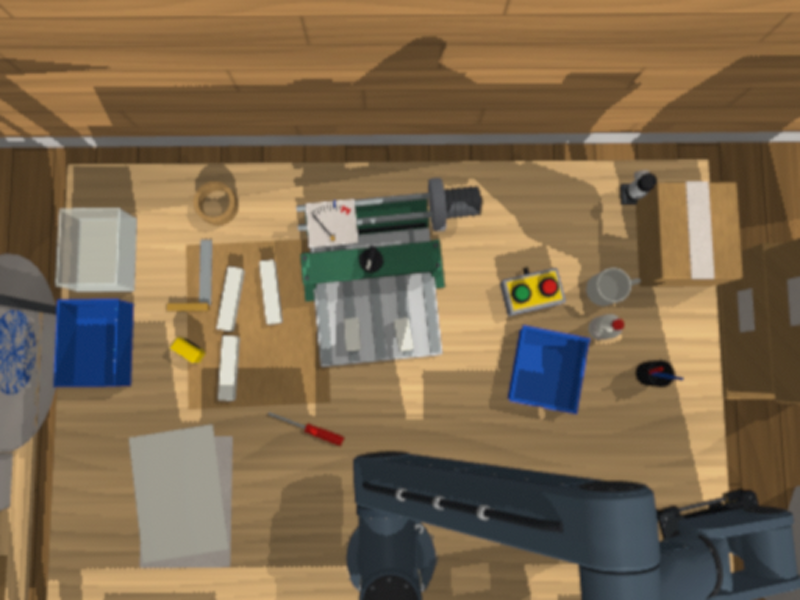

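The top view shows three bars at (270,292), (230,298) and (228,368), offcuts on the bed at (352,333) and (405,335), the scrap bin at (548,368) and the control box at (532,292). I'll enlarge these areas.

```bash
cat > h.py <<'E'
from rig import *
import cv2,numpy as np
def K(c):
    f=c["image"].shape[0]/2/np.tan(np.radians(c["vertical_fov"]/2)); return f,c["cx"],c["cy"]
def at(c,u,v,z):
    f,cx,cy=K(c);T=np.array(c["world_from_camera"])
    d=T[:3,:3]@[(u-cx)/f,(v-cy)/f,1];p=T[:3,3];return p+d*(z-p[2])/d[2]
def proj(c,P):
    f,cx,cy=K(c);T=np.linalg.inv(np.array(c["world_from_camera"]));q=T[:3,:3]@np.array(P)+T[:3,3]
    return np.array([cx+f*q[0]/q[2],cy+f*q[1]/q[2]])
def crop(c,name,u0,v0,u1,v1,s):
    im=c["image"][v0:v1,u0:u1,::-1]
    cv2.imwrite(f"pics/{name}.png",cv2.resize(im,None,fx=s,fy=s,interpolation=cv2.INTER_CUBIC))
E
python3 - <<'E'
from h import *
c=capture("top")
crop(c,"t1",130,115,290,265,4)
crop(c,"t2",310,160,430,270,5)
c=capture("scene")
crop(c,"s1",185,110,355,260,4)
E
```

```text
(no output)
```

View pics/t1.png

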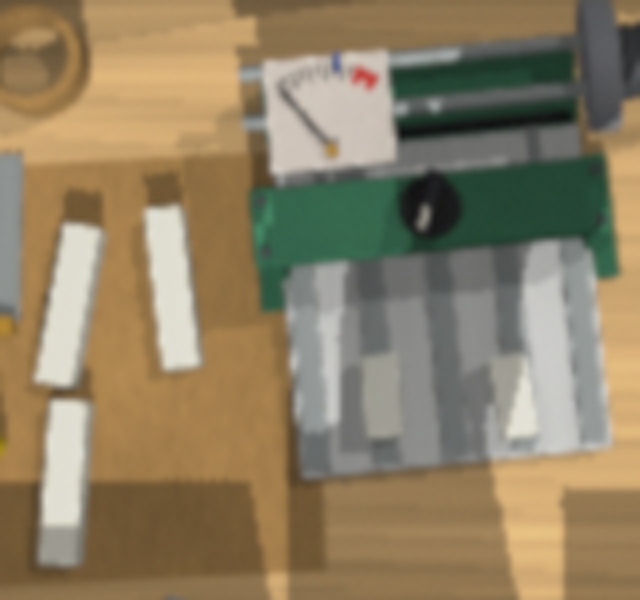

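View pics/t2.png

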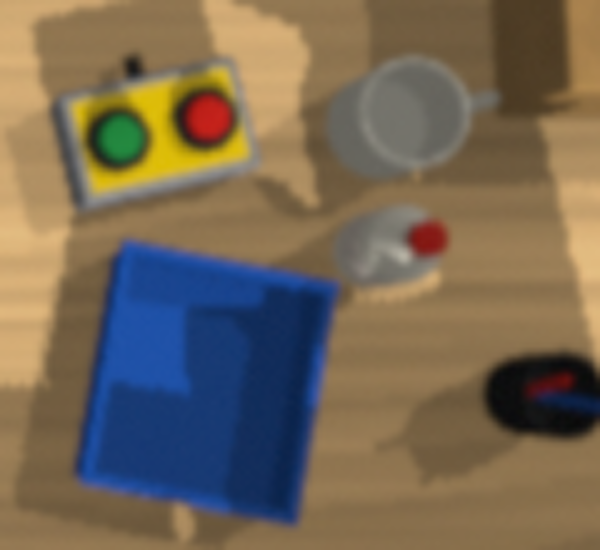

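View pics/s1.png

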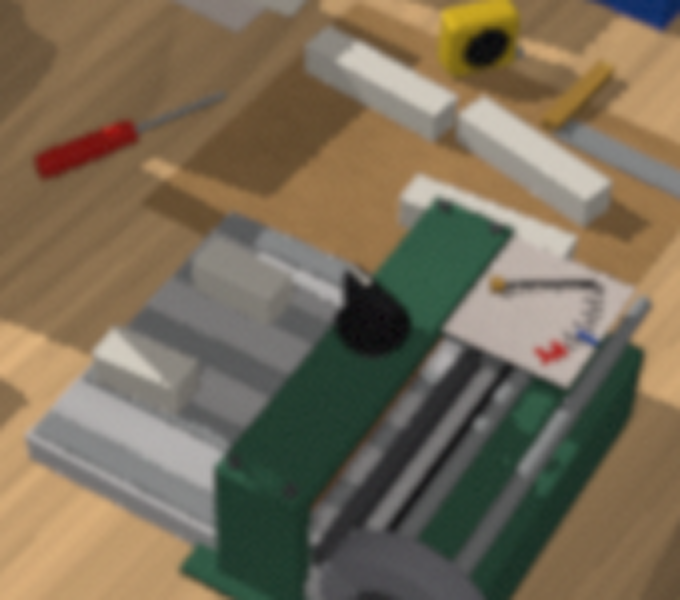

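```bash
cat > m1.py <<'E'
from h import *
from scipy.optimize import minimize
t=capture("top");s=capture("scene")
T=lambda x,y:(130+x/4-.375,115+y/4-.375)
T2=lambda x,y:(310+x/5-.4,160+y/5-.4)
S=lambda x,y:(185+x/4-.375,110+y/4-.375)
for n,p,z in[("green",(118,138),.07),("red",(207,118),.07),("binc",(210,383),.065)]:print(n,at(t,*T2(*p),z).round(3))
for n,p in[("rimTL",(125,243)),("rimTR",(338,285)),("rimBR",(297,522)),("rimBL",(80,480))]:print(n,at(t,*T2(*p),.065).round(3))
# saw initial from near corners
P=np.array([at(t,*T(302,474),.03),at(t,*T(610,445),.03)]);print("bed near corners",P.round(4),np.linalg.norm(P[0]-P[1]))
print("scene corners",at(s,*S(228,215),.03),at(s,*S(32,440),.03))
d=P[0]-P[1];yaw=np.arctan2(-d[0],d[1]);R=np.array([[np.cos(yaw),-np.sin(yaw)],[np.sin(yaw),np.cos(yaw)]])
o=P.mean(0)[:2]+R@[.155,0];print("saw0",o,np.degrees(yaw),"knob top",at(t,*T(430,205),.19))
segs=[((-.155,y0,.03),(-.155,y1,.03)) for y0,y1 in[(-.145,.145)]]+[((-.155,y,.03),(.02,y,.03)) for y in(-.145,.145)]
segs+=[((-.15,y+e,.036),(.02,y+e,.036)) for y in(-.128,-.064,0,.064,.128) for e in(-.012,.012)]
segs+=[((x,-.135,.135),(x,.135,.135)) for x in(.03,.1)]
G=[]
for c in(t,s):
    g=cv2.GaussianBlur(cv2.cvtColor(c["image"],cv2.COLOR_RGB2GRAY).astype(np.float32),(0,0),.7)
    G.append((c,cv2.Sobel(g,cv2.CV_32F,1,0)/8,cv2.Sobel(g,cv2.CV_32F,0,1)/8))
def score(q,GG=G):
    R=np.array([[np.cos(q[2]),-np.sin(q[2])],[np.sin(q[2]),np.cos(q[2])]]);tot=0
    W=lambda p:np.r_[R@p[:2]+q[:2],p[2]]
    for c,gx,gy in GG:
        for a,b in segs:
            a_,b_=proj(c,W(a)),proj(c,W(b));n=np.array([-(b_-a_)[1],(b_-a_)[0]]);n/=np.linalg.norm(n)
            pts=(a_+np.linspace(.05,.95,40)[:,None]*(b_-a_)).astype(np.float32)
            f=lambda g:cv2.remap(g,pts[:,:1].copy(),pts[:,1:].copy(),cv2.INTER_LINEAR)[:,0]
            tot+=np.minimum(np.abs(f(gx)*n[0]+f(gy)*n[1]),25).mean()
    return -tot
for GG in(G,G[:1],G[1:]):
    best=min(((score((o[0]+dx,o[1]+dy,yaw+dw),GG),o[0]+dx,o[1]+dy,yaw+dw) for dx in np.arange(-.012,.0121,.003) for dy in np.arange(-.012,.0121,.003) for dw in np.radians(np.arange(-3,3.1,1))))
    r=minimize(score,best[1:],args=(GG,),method="Nelder-Mead",options=dict(initial_simplex=np.array(best[1:])+np.array([[0,0,0],[.002,0,0],[0,.002,0],[0,0,.01]])))
    print("saw fit",r.x[:2].round(4),np.degrees(r.x[2]).round(2),r.fun.round(2))
# bars: fit hull IoU
def box(q,L,z0,c):
    cs,sn=np.cos(q[2]),np.sin(q[2])
    p=[proj(c,(q[0]+cs*a-sn*b,q[1]+sn*a+cs*b,z)) for a in(-L/2,L/2) for b in(-.017,.017) for z in(z0,z0+.034)]
    return cv2.convexHull(np.array(p,np.float32))
def fit(poly,L,z0):
    H=cv2.convexHull(np.array([T(*p) for p in poly],np.float32));m=H.mean((0,1));q0=np.r_[at(t,*m,z0+.02)[:2],0]
    def e(q):
        B=box(q,L,z0,t);i=cv2.intersectConvexConvex(B,H)[0];return -i/(cv2.contourArea(B)+cv2.contourArea(H)-i)
    rs=[minimize(e,q0+[0,0,w],method="Nelder-Mead",options=dict(initial_simplex=q0+np.array([[0,0,w],[.01,0,w],[0,.01,w],[0,0,w+.1]]))) for w in(-.2,0,.2)]
    r=min(rs,key=lambda r:r.fun);return r.x[:2].round(4),np.degrees(r.x[2]).round(1),round(-r.fun,3)
print("A",fit([(145,208),(183,204),(202,366),(163,372)],.15,0))
print("B",fit([(65,222),(105,228),(77,388),(36,383)],.15,0))
print("C",fit([(50,400),(91,400),(83,567),(38,566)],.15,0))
print("o1",fit([(362,353),(400,353),(402,437),(366,440)],.075,.036))
print("o2",fit([(490,357),(527,355),(537,437),(507,440)],.075,.036))
E
python3 m1.py
```

```text
green [ 0.608 -0.31   0.07 ]
red [ 0.623 -0.376  0.07 ]
binc [ 0.43  -0.372  0.065]
rimTL [ 0.532 -0.314  0.065]
rimTR [ 0.5   -0.468  0.065]
rimBR [ 0.33  -0.432  0.065]
rimBL [ 0.361 -0.276  0.065]
bed near corners [[ 0.4461  0.1613  0.03  ]
 [ 0.4703 -0.1239  0.03  ]] 0.28627624138355406
scene corners [0.44541426 0.15665277 0.03      ] [ 0.4779948 -0.124408   0.03     ]
saw0 [0.6126339  0.03182396] 4.852095555179108 knob top [0.67020799 0.0369337  0.19      ]
saw fit [0.6105 0.0325] 5.07 -259.84
saw fit [0.609  0.0338] 4.98 -154.71
saw fit [0.6139 0.032 ] 5.61 -119.89
A (array([0.6219, 0.2829]), np.float64(7.0), np.float64(0.919))
B (array([0.6056, 0.3789]), np.float64(-9.1), np.float64(0.904))
C (array([0.4389, 0.3816]), np.float64(-3.0), np.float64(0.939))
o1 (array([0.516 , 0.0844]), np.float64(2.7), np.float64(0.931))
o2 (array([ 0.5137, -0.0346]), np.float64(5.4), np.float64(0.878))
```

```bash
cat >> h.py <<'E'
from scipy.spatial.transform import Rotation as Ro
SAW=np.array([.6105,.0325]);SY=np.radians(5.1)
def saw(x,y):
    c,s=np.cos(SY),np.sin(SY);return SAW+[c*x-s*y,s*x+c*y]
def Rd(phi):
    a=np.radians(phi);return np.array([[np.cos(a),np.sin(a),0],[np.sin(a),-np.cos(a),0],[0,0,-1]])
def plan(wps,start=None):
    """wps: (x,y,z,yaw); prints shift/turn from the pose of the previous one, scaled"""
    st=read_state();p,R=(np.array(st["position"]),np.array(st["tcp_rot"])) if start is None else (np.array(start[:3]),Rd(start[3]))
    for w in wps:
        w=np.array(w,float);d=R.T@(w[:3]-p);rv=np.degrees(Ro.from_matrix(R.T@Rd(w[3])).as_rotvec())
        n=np.r_[d/.3,rv/45];print(w.round(4),"->",n.round(3).tolist(),"rows",round(max(np.linalg.norm(d)/.0417,np.linalg.norm(rv)/7.16),1))
        p,R=w[:3],Rd(w[3])
E
python3 - <<'E'
from h import *
plan([(.33,-.32,.25,8),(.5137,-.0346,.25,5),(.5137,-.0346,.066,5),(.5137,-.0346,.2,5),(.43,-.372,.2,12),(.43,-.372,.12,12),(.43,-.372,.2,12),(.516,.0844,.2,3),(.516,.0844,.066,3)])
E
```

```text
[ 0.33 -0.32  0.25  8.  ] -> [0.832, -0.796, -0.009, -0.001, -0.0, 0.111] rows 8.3
[ 0.5137 -0.0346  0.25    5.    ] -> [0.739, -0.857, 0.0, 0.0, 0.0, 0.067] rows 8.1
[ 0.5137 -0.0346  0.066   5.    ] -> [0.0, 0.0, 0.613, 0.0, 0.0, 0.0] rows 4.4
[ 0.5137 -0.0346  0.2     5.    ] -> [0.0, 0.0, -0.447, 0.0, 0.0, 0.0] rows 3.2
[ 0.43  -0.372  0.2   12.   ] -> [-0.376, 1.096, 0.0, 0.0, 0.0, -0.156] rows 8.3
[ 0.43  -0.372  0.12  12.   ] -> [0.0, 0.0, 0.267, 0.0, 0.0, 0.0] rows 1.9
[ 0.43  -0.372  0.2   12.   ] -> [0.0, 0.0, -0.267, 0.0, 0.0, 0.0] rows 1.9
[0.516  0.0844 0.2    3.    ] -> [0.597, -1.428, 0.0, 0.0, 0.0, 0.2] rows 11.1
[0.516  0.0844 0.066  3.    ] -> [0.0, 0.0, 0.447, 0.0, 0.0, 0.0] rows 3.2
```

Request:
step_arm(
  steps=[
    [0.83,-0.8,0,0,0,0.11,-1],
    [0.83,-0.8,0,0,0,0.11,-1],
    [0.83,-0.8,0,0,0,0.11,-1],
    [0.83,-0.8,0,0,0,0.11,-1],
    [0.83,-0.8,0,0,0,0.11,-1],
    [0.83,-0.8,0,0,0,0.11,-1],
    [0.83,-0.8,0,0,0,0.11,-1],
    [0.83,-0.8,0,0,0,0.11,-1],
  ],
)

```text
time_s: 0.97
position: [0.3231, -0.3279, 0.2477]
tcp_rot: [[0.99, 0.139, 0.0], [0.139, -0.99, -0.0], [0.0, 0.0, -1.0]]
force: [0.2, 0.1, -1.1]
opening: 1.001
grasp_force: 0.0
```

```bash
python3 - <<'E'
from h import *
plan([(.5137,-.0346,.25,5)])
E
```

```text
[ 0.5137 -0.0346  0.25    5.    ] -> [0.765, -0.88, -0.008, 0.001, -0.0, 0.067] rows 8.4
```

Request:
step_arm(
  steps=[
    [0.74,-0.86,0,0,0,0.067,-1],
    [0.74,-0.86,0,0,0,0.067,-1],
    [0.74,-0.86,0,0,0,0.067,-1],
    [0.74,-0.86,0,0,0,0.067,-1],
    [0.74,-0.86,0,0,0,0.067,-1],
    [0.74,-0.86,0,0,0,0.067,-1],
    [0.74,-0.86,0,0,0,0.067,-1],
    [0.74,-0.86,0,0,0,0.067,-1],
  ],
)

```text
time_s: 1.63
position: [0.5031, -0.047, 0.2478]
tcp_rot: [[0.996, 0.088, 0.0], [0.088, -0.996, -0.0], [0.0, 0.0, -1.0]]
force: [0.8, -0.9, 0.9]
opening: 0.997
grasp_force: 0.0
```

```bash
python3 - <<'E'
from h import *
plan([(.5137,-.0346,.15,5),(.5137,-.0346,.066,5)])
c=capture("scene")
p=proj(c,(.5137,-.0346,.07)).astype(int);print(p,proj(c,read_state()["position"]))
crop(c,"s2",180,100,350,250,4)
E
```

```text
[ 0.5137 -0.0346  0.15    5.    ] -> [0.039, -0.038, 0.326, 0.0, -0.001, 0.001] rows 2.4
[ 0.5137 -0.0346  0.066   5.    ] -> [0.0, 0.0, 0.28, 0.0, 0.0, 0.0] rows 2.0
[219 198] [213.05994292 157.61337149]
```

View pics/s2.png

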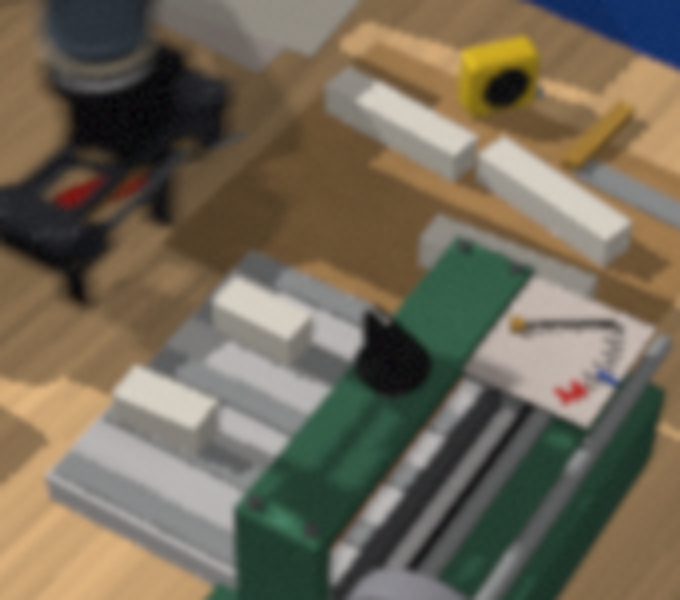

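The scene view confirms offcut 2 at crop (165,395), which matches the prediction. Going down onto it.

Request:
step_arm(
  steps=[
    [0.04,-0.04,0.2,0,0,0,-1],
    [0.04,-0.04,0.32,0,0,0,-1],
    [0.04,-0.04,0.45,0,0,0,-1],
    [0.04,-0.04,0.55,0,0,0,-1],
    [0.04,-0.04,0.605,0,0,0,-1],
    [0.04,-0.04,0.605,0,0,0,1],
    [0.04,-0.04,0.605,0,0,0,1],
    [0.04,-0.04,0.605,0,0,0,1],
  ],
)

```text
time_s: 2.35
position: [0.5135, -0.0363, 0.0661]
tcp_rot: [[0.996, 0.088, 0.0], [0.088, -0.996, -0.0], [0.0, 0.0, -1.0]]
force: [-0.4, -0.1, 0.7]
opening: 0.855
grasp_force: 0.0
```

Request:
step_arm(
  steps=[
    [0,0,0,0,0,0,1],
    [0,0,0,0,0,0,1],
    [0,0,0,0,0,0,1],
    [0,0,0,0,0,0,1],
  ],
)

```text
time_s: 2.68
position: [0.5135, -0.0361, 0.0667]
tcp_rot: [[0.996, 0.088, 0.001], [0.088, -0.996, -0.0], [0.001, 0.0, -1.0]]
force: [-1.0, -0.6, -0.5]
opening: 0.555
grasp_force: 0.0
```

```bash
python3 - <<'E'
from h import *
st=read_state();print(st["position"],st["opening"],st["grasp_force"])
plan([(.5137,-.0346,.2,5),(.47,-.2,.2,8),(.43,-.372,.2,12),(.43,-.372,.12,12)])
E
```

```text
[ 0.51351881 -0.03609349  0.06666664] 0.555294021217654 0.0
[ 0.5137 -0.0346  0.2     5.    ] -> [0.002, -0.005, -0.444, 0.001, -0.001, 0.001] rows 3.2
[ 0.47 -0.2   0.2   8.  ] -> [-0.193, 0.537, 0.0, 0.0, 0.0, -0.067] rows 4.1
[ 0.43  -0.372  0.2   12.   ] -> [-0.212, 0.549, 0.0, 0.0, 0.0, -0.089] rows 4.2
[ 0.43  -0.372  0.12  12.   ] -> [0.0, 0.0, 0.267, 0.0, 0.0, 0.0] rows 1.9
```

Request:
step_arm(
  steps=[
    [0,0,0,0,0,0,1],
    [0,0,0,0,0,0,1],
    [0,0,0,0,0,0,1],
    [0,0,0,0,0,0,1],
    [0,0,0,0,0,0,1],
  ],
)

```text
time_s: 3.1
position: [0.5133, -0.0359, 0.0663]
tcp_rot: [[0.996, 0.088, 0.0], [0.088, -0.996, 0.0], [0.0, -0.0, -1.0]]
force: [0.9, 0.3, 3.2]
opening: 0.39
grasp_force: 29.3
```

Request:
step_arm(
  steps=[
    [0,0,-0.1,0,0,0,1],
    [0,0,-0.2,0,0,0,1],
    [0,0,-0.3,0,0,0,1],
    [0,0,-0.38,0,0,0,1],
    [0,0,-0.44,0,0,0,1],
    [0,0,-0.44,0,0,0,1],
  ],
)

```text
time_s: 3.6
position: [0.5154, -0.0366, 0.2014]
tcp_rot: [[0.996, 0.088, 0.008], [0.088, -0.996, -0.002], [0.007, 0.003, -1.0]]
force: [0.6, -1.0, -1.0]
opening: 0.395
grasp_force: 29.3
```

```bash
python3 - <<'E'
from h import *
plan([(.48,-.2,.2,8),(.464,-.364,.2,12),(.464,-.364,.088,12)])
E
```

```text
[ 0.48 -0.2   0.2   8.  ] -> [-0.165, 0.532, 0.005, 0.004, -0.009, -0.066] rows 4.0
[ 0.464 -0.364  0.2   12.   ] -> [-0.129, 0.534, 0.0, 0.0, 0.0, -0.089] rows 4.0
[ 0.464 -0.364  0.088 12.   ] -> [0.0, 0.0, 0.373, 0.0, 0.0, 0.0] rows 2.7
```

Request:
step_arm(
  steps=[
    [-0.03,0.09,0,0,0,-0.01,1],
    [-0.06,0.18,0,0,0,-0.02,1],
    [-0.08,0.27,0,0,0,-0.03,1],
    [-0.11,0.36,0,0,0,-0.04,1],
    [-0.14,0.45,0,0,0,-0.05,1],
    [-0.165,0.53,0,0,0,-0.066,1],
    [-0.165,0.53,0,0,0,-0.066,1],
  ],
)

```text
time_s: 4.18
position: [0.4772, -0.203, 0.1967]
tcp_rot: [[0.991, 0.136, -0.001], [0.136, -0.991, -0.002], [-0.001, 0.002, -1.0]]
force: [-0.2, -0.3, -0.7]
opening: 0.388
grasp_force: 29.3
```

Request:
step_arm(
  steps=[
    [-0.03,0.13,0,0,0,-0.03,1],
    [-0.06,0.26,0,0,0,-0.05,1],
    [-0.09,0.4,0,0,0,-0.07,1],
    [-0.13,0.53,0,0,0,-0.09,1],
    [-0.13,0.53,0,0,0,-0.09,1],
    [-0.13,0.53,0.12,0,0,-0.09,1],
    [-0.13,0.53,0.25,0,0,-0.09,1],
    [-0.13,0.53,0.37,0,0,-0.09,1],
  ],
)

```text
time_s: 4.85
position: [0.4609, -0.3608, 0.0849]
tcp_rot: [[0.978, 0.208, -0.0], [0.208, -0.978, 0.001], [-0.0, -0.001, -1.0]]
force: [0.2, -0.8, -1.6]
opening: 0.393
grasp_force: 29.3
```

Request:
step_arm(
  steps=[
    [0,0,0,0,0,0,1],
    [0,0,0,0,0,0,-0.3],
    [0,0,0,0,0,0,-0.3],
    [0,0,0,0,0,0,-0.3],
    [0,0,0,0,0,0,-0.3],
    [0,0,0,0,0,0,-0.3],
    [0,0,-0.2,0,0,0,-0.3],
    [0,0,-0.4,0,0,0,-0.3],
  ],
)

```text
time_s: 5.52
position: [0.46, -0.3601, 0.1692]
tcp_rot: [[0.978, 0.209, -0.004], [0.209, -0.978, 0.005], [-0.003, -0.006, -1.0]]
force: [1.4, -0.9, -0.1]
opening: 0.639
grasp_force: 0.0
```

```bash
python3 - <<'E'
from h import *
plan([(.49,-.14,.21,8),(.516,.0844,.21,3),(.516,.0844,.066,3)])
c=capture("top");crop(c,"t3",130,150,390,270,3)
E
```

```text
[ 0.49 -0.14  0.21  8.  ] -> [0.25, -0.698, -0.133, -0.007, 0.004, 0.09] rows 5.4
[0.516  0.0844 0.21   3.    ] -> [0.19, -0.729, 0.0, 0.0, 0.0, 0.111] rows 5.4
[0.516  0.0844 0.066  3.    ] -> [0.0, 0.0, 0.48, 0.0, 0.0, 0.0] rows 3.5
```

View pics/t3.png

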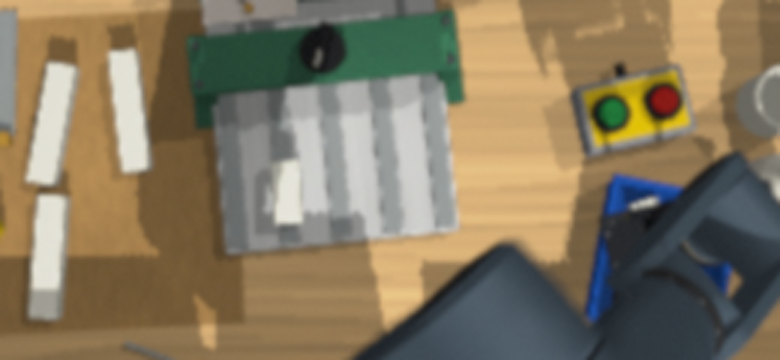

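Offcut 2 is in the bin, at (645,205) in the picture. Offcut 1 is still in place at (287,193). The bed is out of shadow now, so I'll refit the saw pose while I move.

Request:
step_arm(
  steps=[
    [0.25,-0.7,-0.13,0,0,0.09,-0.3],
    [0.25,-0.7,-0.13,0,0,0.09,-0.3],
    [0.25,-0.7,-0.13,0,0,0.09,-0.3],
    [0.25,-0.7,-0.13,0,0,0.09,-0.3],
    [0.25,-0.7,-0.13,0,0,0.09,-0.3],
    [0.25,-0.7,-0.13,0,0,0.09,-0.3],
    [0.25,-0.7,-0.13,0,0,0.09,-0.3],
  ],
)

```text
time_s: 6.15
position: [0.4911, -0.1366, 0.2115]
tcp_rot: [[0.99, 0.144, 0.003], [0.144, -0.99, -0.0], [0.003, 0.001, -1.0]]
force: [-0.2, -0.9, 0.1]
opening: 0.651
grasp_force: 0.0
```

Request:
step_arm(
  steps=[
    [0.19,-0.73,0,0,0,0.11,-0.3],
    [0.19,-0.73,0,0,0,0.11,-0.3],
    [0.19,-0.73,0,0,0,0.11,-0.3],
    [0.19,-0.73,0,0,0,0.11,-0.3],
    [0.19,-0.73,0,0,0,0.11,-0.3],
    [0.19,-0.73,0,0,0,0.11,-0.3],
    [0.19,-0.73,0,0,0,0.11,-0.3],
    [0.19,-0.73,0,0,0,0.11,-0.3],
  ],
)

```text
time_s: 6.82
position: [0.5174, 0.0843, 0.2101]
tcp_rot: [[0.998, 0.055, 0.002], [0.055, -0.998, -0.001], [0.002, 0.001, -1.0]]
force: [0.6, -0.8, 0.1]
opening: 0.653
grasp_force: 0.0
```

```bash
python3 - <<'E'
from h import *
plan([(.516,.0844,.066,3)])
E
python3 m1.py | grep "saw fit"
```

```text
[0.516  0.0844 0.066  3.    ] -> [-0.006, -0.001, 0.48, 0.001, -0.003, 0.004] rows 3.5
saw fit [0.6103 0.0317] 4.96 -265.79
saw fit [0.6086 0.0345] 5.24 -140.01
saw fit [0.6153 0.0317] 5.88 -153.46
```

Request:
step_arm(
  steps=[
    [0,0,0.12,0,0,0,-0.3],
    [0,0,0.24,0,0,0,-0.3],
    [0,0,0.36,0,0,0,-0.3],
    [0,0,0.44,0,0,0,-0.3],
    [0,0,0.48,0,0,0,-0.3],
    [0,0,0.48,0,0,0,1],
    [0,0,0.48,0,0,0,1],
    [0,0,0.48,0,0,0,1],
  ],
)

```text
time_s: 7.58
position: [0.5178, 0.0831, 0.0663]
tcp_rot: [[0.999, 0.052, 0.002], [0.052, -0.999, -0.0], [0.002, 0.0, -1.0]]
force: [0.2, -0.3, 1.0]
opening: 0.502
grasp_force: 0.0
```

Request:
step_arm(
  steps=[
    [0,0,0,0,0,0,1],
    [0,0,0,0,0,0,1],
    [0,0,0,0,0,0,1],
    [0,0,0,0,0,0,1],
    [0,0,-0.1,0,0,0,1],
    [0,0,-0.24,0,0,0,1],
    [0,0,-0.36,0,0,0,1],
    [0,0,-0.47,0,0,0,1],
  ],
)

```text
time_s: 8.25
position: [0.5165, 0.0845, 0.2084]
tcp_rot: [[0.999, 0.053, 0.0], [0.053, -0.999, 0.0], [0.0, -0.0, -1.0]]
force: [0.9, 0.5, -1.3]
opening: 0.387
grasp_force: 30.1
```

```bash
python3 - <<'E'
from h import *
plan([(.46,-.13,.21,8),(.396,-.38,.21,12),(.396,-.38,.088,12)])
E
```

```text
[ 0.46 -0.13  0.21  8.  ] -> [-0.226, 0.704, -0.005, -0.0, -0.001, -0.11] rows 5.3
[ 0.396 -0.38   0.21  12.   ] -> [-0.327, 0.796, 0.0, 0.0, 0.0, -0.089] rows 6.2
[ 0.396 -0.38   0.088 12.   ] -> [0.0, 0.0, 0.407, 0.0, 0.0, 0.0] rows 2.9
```

Request:
step_arm(
  steps=[
    [-0.03,0.1,0,0,0,-0.02,1],
    [-0.07,0.21,0,0,0,-0.04,1],
    [-0.1,0.32,0,0,0,-0.06,1],
    [-0.13,0.42,0,0,0,-0.07,1],
    [-0.17,0.52,0,0,0,-0.08,1],
    [-0.2,0.62,0,0,0,-0.1,1],
    [-0.226,0.7,0,0,0,-0.11,1],
  ],
)

```text
time_s: 8.83
position: [0.4594, -0.1306, 0.2066]
tcp_rot: [[0.99, 0.139, 0.0], [0.139, -0.99, -0.0], [0.0, 0.0, -1.0]]
force: [-0.1, 0.1, -1.2]
opening: 0.388
grasp_force: 30.0
```

Request:
step_arm(
  steps=[
    [-0.05,0.12,0,0,0,-0.02,1],
    [-0.1,0.24,0,0,0,-0.03,1],
    [-0.15,0.36,0,0,0,-0.04,1],
    [-0.2,0.48,0,0,0,-0.05,1],
    [-0.25,0.6,0,0,0,-0.07,1],
    [-0.29,0.71,0,0,0,-0.08,1],
    [-0.327,0.795,0,0,0,-0.09,1],
    [-0.327,0.795,0,0,0,-0.09,1],
  ],
)

```text
time_s: 9.5
position: [0.3956, -0.3851, 0.2068]
tcp_rot: [[0.979, 0.205, 0.002], [0.205, -0.979, -0.006], [0.001, 0.006, -1.0]]
force: [0.6, -0.0, -0.5]
opening: 0.386
grasp_force: 30.0
```

Request:
step_arm(
  steps=[
    [0,0,0.12,0,0,0,1],
    [0,0,0.25,0,0,0,1],
    [0,0,0.38,0,0,0,1],
    [0,0,0.4,0,0,0,1],
    [0,0,0.4,0,0,0,-0.3],
    [0,0,0.4,0,0,0,-0.3],
    [0,0,0.4,0,0,0,-0.3],
    [0,0,0.4,0,0,0,-0.3],
  ],
)

```text
time_s: 10.17
position: [0.3976, -0.3802, 0.089]
tcp_rot: [[0.978, 0.209, 0.003], [0.209, -0.978, -0.004], [0.002, 0.005, -1.0]]
force: [0.0, -0.6, -0.2]
opening: 0.593
grasp_force: 0.0
```

Request:
step_arm(
  steps=[
    [0,0,0,0,0,0,-0.3],
    [0,0,-0.1,0,0,0,-0.3],
    [0,0,-0.22,0,0,0,-0.3],
    [0,0,-0.34,0,0,0,-0.3],
    [0,0,-0.44,0,0,0,-0.3],
    [0,0,-0.44,0,0,0,-0.3],
  ],
)

```text
time_s: 10.67
position: [0.3989, -0.3823, 0.2262]
tcp_rot: [[0.978, 0.209, 0.009], [0.209, -0.978, -0.013], [0.006, 0.015, -1.0]]
force: [0.6, 0.8, -0.1]
opening: 0.65
grasp_force: 0.0
```

```bash
python3 m1.py | grep "saw fit"; python3 - <<'E'
from h import *
c=capture("top");crop(c,"t4",130,115,380,265,3)
c=capture("scene");crop(c,"s3",60,100,355,320,2.7)
E
```

```text
saw fit [0.6102 0.0325] 5.12 -282.77
saw fit [0.6089 0.0341] 5.19 -175.12
saw fit [0.6148 0.0322] 6.05 -128.26
```

View pics/s3.png

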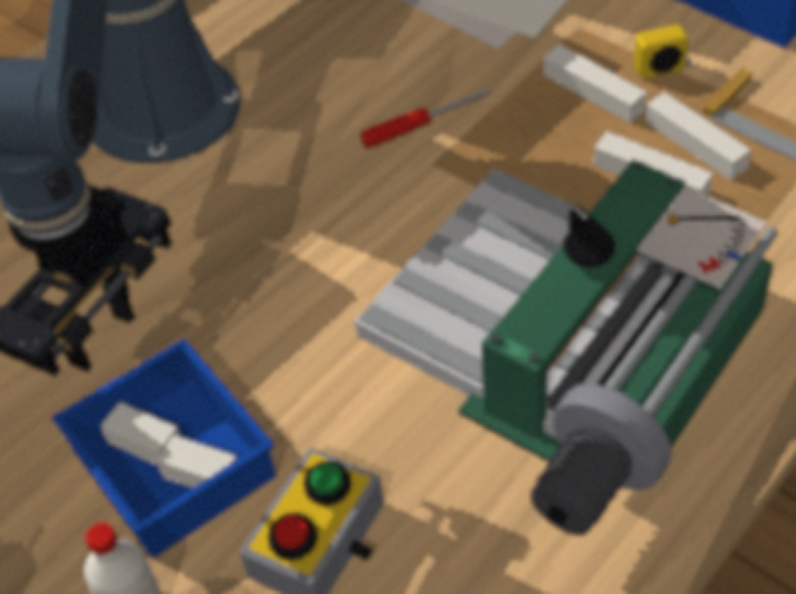

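Both offcuts lie in the bin, at (165,440) in the picture, and the bed is empty. Next come the bars, starting with C.

```bash
sed -i 's/^SAW=.*/SAW=np.array([.610,.033]);SY=np.radians(5.1)/' h.py; python3 - <<'E'
from h import *
c=capture("top")
print("bridge L end",at(c,130+252/4,115+190/4,.135),"near L",at(c,130+262/4,115+262/4,.135),"tape",at(c,187*.64,350*.64,.06))
L=saw(-.082,-.096)
plan([(.45,-.13,.22,5),(.45,.13,.22,0),(.439,.382,.22,-3),(.439,.382,.037,-3),(.439,.382,.2,-3),(.49,.13,.2,1),(*L,.2,5.1),(*L,.075,5.1),(*L,.067,5.1)])
E
```

```text
bridge L end [0.69275582 0.19417851 0.135     ] near L [0.62862279 0.18498906 0.135     ] tape [0.48140201 0.46911361 0.06      ]
[ 0.45 -0.13  0.22  5.  ] -> [0.35, -0.771, -0.007, -0.003, 0.001, 0.157] rows 6.1
[0.45 0.13 0.22 0.  ] -> [0.076, -0.863, 0.0, 0.0, 0.0, 0.111] rows 6.2
[ 0.439  0.382  0.22  -3.   ] -> [-0.037, -0.84, 0.0, 0.0, 0.0, 0.067] rows 6.0
[ 0.439  0.382  0.037 -3.   ] -> [0.0, 0.0, 0.61, 0.0, 0.0, 0.0] rows 4.4
[ 0.439  0.382  0.2   -3.   ] -> [0.0, 0.0, -0.543, 0.0, 0.0, 0.0] rows 3.9
[0.49 0.13 0.2  1.  ] -> [0.214, 0.83, 0.0, 0.0, 0.0, -0.089] rows 6.2
[ 0.5369 -0.0699  0.2     5.1   ] -> [0.145, 0.669, 0.0, 0.0, 0.0, -0.091] rows 4.9
[ 0.5369 -0.0699  0.075   5.1   ] -> [0.0, 0.0, 0.417, 0.0, 0.0, 0.0] rows 3.0
[ 0.5369 -0.0699  0.067   5.1   ] -> [0.0, 0.0, 0.027, 0.0, 0.0, 0.0] rows 0.2
```

View pics/t4.png

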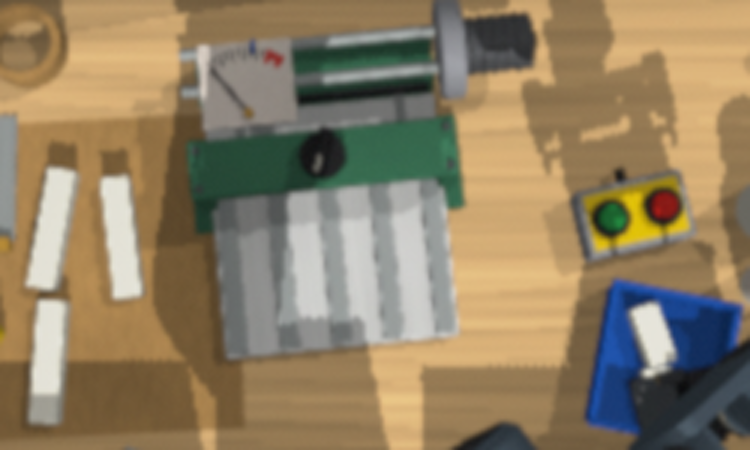

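Bars unchanged. Three calls to get above C, then down.

Request:
step_arm(
  steps=[
    [0.35,-0.77,0,0,0,0.157,-0.3],
    [0.35,-0.77,0,0,0,0.157,-0.3],
    [0.35,-0.77,0,0,0,0.157,-0.3],
    [0.35,-0.77,0,0,0,0.157,-0.3],
    [0.35,-0.77,0,0,0,0.157,-0.3],
    [0.35,-0.77,0,0,0,0.157,-0.3],
    [0.35,-0.77,0,0,0,0.157,-0.3],
  ],
)

```text
time_s: 11.5
position: [0.4491, -0.1241, 0.2167]
tcp_rot: [[0.996, 0.093, -0.005], [0.093, -0.996, 0.006], [-0.005, -0.006, -1.0]]
force: [-0.0, 0.9, 0.5]
opening: 0.648
grasp_force: 0.0
```

Request:
step_arm(
  steps=[
    [0.076,-0.863,0,0,0,0.111,-0.3],
    [0.076,-0.863,0,0,0,0.111,-0.3],
    [0.076,-0.863,0,0,0,0.111,-0.3],
    [0.076,-0.863,0,0,0,0.111,-0.3],
    [0.076,-0.863,0,0,0,0.111,-0.3],
    [0.076,-0.863,0,0,0,0.111,-0.3],
    [0.076,-0.863,0,0,0,0.111,-0.3],
  ],
)

```text
time_s: 12.08
position: [0.4495, 0.1333, 0.2172]
tcp_rot: [[1.0, 0.005, -0.003], [0.005, -1.0, 0.002], [-0.003, -0.002, -1.0]]
force: [0.2, -0.2, -0.2]
opening: 0.656
grasp_force: 0.0
```

Request:
step_arm(
  steps=[
    [-0.037,-0.84,0,0,0,0.067,-0.3],
    [-0.037,-0.84,0,0,0,0.067,-0.3],
    [-0.037,-0.84,0,0,0,0.067,-0.3],
    [-0.037,-0.84,0,0,0,0.067,-0.3],
    [-0.037,-0.84,0,0,0,0.067,-0.3],
    [-0.037,-0.84,0,0,0,0.067,-0.3],
    [-0.037,-0.84,0,0,0,0.067,-0.3],
    [-0.037,-0.84,0,0,0,0.067,-0.3],
  ],
)

```text
time_s: 12.75
position: [0.4394, 0.3821, 0.2168]
tcp_rot: [[0.999, -0.049, -0.002], [-0.049, -0.999, -0.001], [-0.002, 0.001, -1.0]]
force: [0.3, -0.5, 0.0]
opening: 0.65
grasp_force: 0.0
```

```bash
cat >> h.py <<'E'
def bars():
    """bright unsaturated blobs near the bench bars, top camera -> hull fit"""
    from scipy.optimize import minimize
    t=capture("top");h=cv2.cvtColor(t["image"],cv2.COLOR_RGB2HSV)
    m=((h[...,1]<60)&(h[...,2]>115)).astype(np.uint8);m[:,:120]=0;m[:,192:]=0;m[:150]=0;m[285:]=0
    for q in cv2.findContours(m,cv2.RETR_EXTERNAL,cv2.CHAIN_APPROX_NONE)[0]:
        if cv2.contourArea(q)<120: continue
        r=cv2.minAreaRect(q);print("blob",np.round(r[0],1),np.round(r[1],1),"at",at(t,*r[0],.03)[:2].round(3),r[2])
E
python3 - <<'E'
from h import *
bars()
plan([(.439,.382,.037,-3)])
E
```

```text
blob [170.  193.4] [40.6 10.8] at [0.595 0.293] 82.87498474121094
blob [147.1 190.9] [11.4 40.5] at [0.605 0.379] 10.30484676361084
blob [131.  176.5] [ 6. 35.] at [0.66 0.44] 0.0
[ 0.439  0.382  0.037 -3.   ] -> [0.0, -0.007, 0.599, 0.003, 0.003, 0.002] rows 4.3
```

Bar A has been knocked a few cm and now sits near (0.595, 0.293). I'll grasp C first.

Request:
step_arm(
  steps=[
    [0,0,0.13,0,0,0,-0.3],
    [0,0,0.26,0,0,0,-0.3],
    [0,0,0.39,0,0,0,-0.3],
    [0,0,0.5,0,0,0,-0.3],
    [0,0,0.57,0,0,0,-0.3],
    [0,0,0.6,0,0,0,-0.3],
    [0,0,0.6,0,0,0,1],
    [0,0,0.6,0,0,0,1],
  ],
)

```text
time_s: 13.47
position: [0.4406, 0.3797, 0.0386]
tcp_rot: [[0.999, -0.054, -0.0], [-0.054, -0.999, -0.0], [-0.0, 0.0, -1.0]]
force: [0.1, -0.7, 0.5]
opening: 0.571
grasp_force: 0.0
```

Request:
step_arm(
  steps=[
    [0,0,0,0,0,0,1],
    [0,0,0,0,0,0,1],
    [0,0,0,0,0,0,1],
    [0,0,0,0,0,0,1],
    [0,0,0,0,0,0,1],
    [0,0,0,0,0,0,1],
  ],
)

```text
time_s: 13.97
position: [0.4412, 0.3814, 0.0403]
tcp_rot: [[0.999, -0.053, 0.003], [-0.053, -0.999, 0.002], [0.003, -0.002, -1.0]]
force: [1.5, -1.9, 6.9]
opening: 0.39
grasp_force: 30.0
```

Request:
step_arm(
  steps=[
    [0,0,-0.05,0,0,0,1],
    [0,0,-0.13,0,0,0,1],
    [0,0,-0.24,0,0,0,1],
    [0,0,-0.35,0,0,0,1],
    [0,0,-0.45,0,0,0,1],
    [0,0,-0.52,0,0,0,1],
    [0,0,-0.54,0,0,0,1],
    [0,0,-0.54,0,0,0,1],
  ],
)

```text
time_s: 14.63
position: [0.4406, 0.3814, 0.2024]
tcp_rot: [[0.999, -0.052, 0.004], [-0.052, -0.999, 0.002], [0.004, -0.002, -1.0]]
force: [0.4, 0.1, -1.7]
opening: 0.385
grasp_force: 30.0
```

```bash
python3 - <<'E'
from h import *
L=saw(-.082,-.096)
plan([(.49,.13,.2,1),(*L,.2,5.1),(*L,.078,5.1),(*L,.067,5.1)])
E
```

```text
[0.49 0.13 0.2  1.  ] -> [0.208, 0.828, 0.007, -0.003, -0.005, -0.089] rows 6.1
[ 0.5369 -0.0699  0.2     5.1   ] -> [0.145, 0.669, 0.0, 0.0, 0.0, -0.091] rows 4.9
[ 0.5369 -0.0699  0.078   5.1   ] -> [0.0, 0.0, 0.407, 0.0, 0.0, 0.0] rows 2.9
[ 0.5369 -0.0699  0.067   5.1   ] -> [0.0, 0.0, 0.037, 0.0, 0.0, 0.0] rows 0.3
```

Request:
step_arm(
  steps=[
    [0.03,0.11,0,0,0,-0.01,1],
    [0.06,0.23,0,0,0,-0.02,1],
    [0.09,0.35,0,0,0,-0.04,1],
    [0.12,0.47,0,0,0,-0.05,1],
    [0.15,0.59,0,0,0,-0.06,1],
    [0.18,0.71,0,0,0,-0.08,1],
    [0.208,0.828,0,-0.003,-0.005,-0.089,1],
    [0.208,0.828,0,-0.003,-0.005,-0.089,1],
  ],
)

```text
time_s: 15.3
position: [0.4897, 0.1239, 0.1985]
tcp_rot: [[1.0, 0.012, -0.007], [0.012, -1.0, -0.005], [-0.007, 0.005, -1.0]]
force: [0.1, 0.4, -1.4]
opening: 0.389
grasp_force: 30.0
```

Request:
step_arm(
  steps=[
    [0.03,0.11,0,0,0,-0.02,1],
    [0.05,0.23,0,0,0,-0.03,1],
    [0.08,0.35,0,0,0,-0.05,1],
    [0.1,0.47,0,0,0,-0.06,1],
    [0.125,0.58,0,0,0,-0.08,1],
    [0.145,0.67,0,0,0,-0.091,1],
    [0.145,0.67,0,0,0,-0.091,1],
  ],
)

```text
time_s: 15.88
position: [0.5375, -0.0755, 0.199]
tcp_rot: [[0.996, 0.084, -0.004], [0.084, -0.996, -0.004], [-0.004, 0.004, -1.0]]
force: [0.1, 0.3, -1.6]
opening: 0.386
grasp_force: 30.0
```

```bash
python3 - <<'E'
from h import *
L=saw(-.082,-.096)
plan([(*L,.1,5.1),(*L,.08,5.1),(*L,.070,5.1)])
E
```

```text
[ 0.5369 -0.0699  0.1     5.1   ] -> [0.001, -0.02, 0.33, 0.005, 0.005, -0.006] rows 2.4
[ 0.5369 -0.0699  0.08    5.1   ] -> [0.0, 0.0, 0.067, 0.0, 0.0, 0.0] rows 0.5
[ 0.5369 -0.0699  0.07    5.1   ] -> [0.0, 0.0, 0.033, 0.0, 0.0, 0.0] rows 0.2
```

Request:
step_arm(
  steps=[
    [0,-0.01,0.1,0.005,0.005,-0.006,1],
    [0,-0.01,0.2,0.005,0.005,-0.006,1],
    [0,-0.01,0.3,0.005,0.005,-0.006,1],
    [0,-0.01,0.35,0.005,0.005,-0.006,1],
    [0,-0.01,0.37,0.005,0.005,-0.006,1],
    [0,-0.01,0.37,0.005,0.005,-0.006,1],
    [0,-0.01,0.37,0.005,0.005,-0.006,1],
  ],
)

```text
time_s: 16.47
position: [0.5352, -0.0674, 0.0892]
tcp_rot: [[0.996, 0.094, -0.002], [0.094, -0.996, 0.002], [-0.001, -0.003, -1.0]]
force: [0.7, 0.3, -0.8]
opening: 0.392
grasp_force: 30.0
```

```bash
python3 - <<'E'
from h import *
L=saw(-.082,-.096)
plan([(*L,.08,5.1),(*L,.070,5.1)])
c=capture("scene");crop(c,"s4",170,150,300,260,5)
E
```

```text
[ 0.5369 -0.0699  0.08    5.1   ] -> [0.005, 0.009, 0.031, -0.003, 0.002, 0.006] rows 0.2
[ 0.5369 -0.0699  0.07    5.1   ] -> [0.0, 0.0, 0.033, 0.0, 0.0, 0.0] rows 0.2
```

View pics/s4.png

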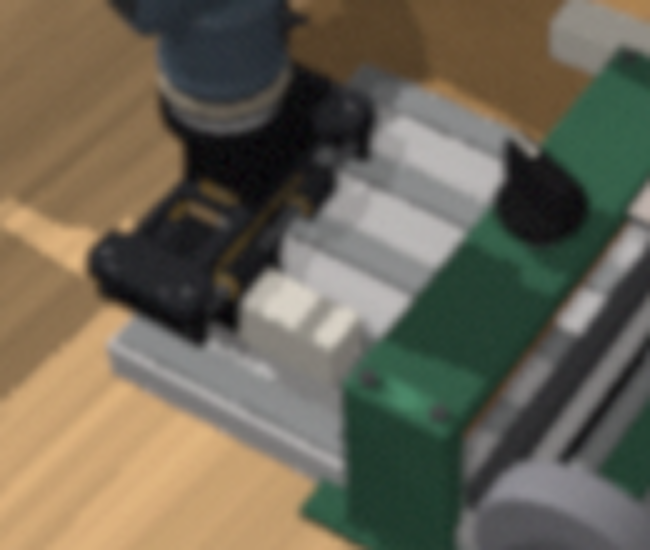

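The bar is held over the lane nearest the green column and lines up with it. I'll lower it and watch the height where it makes contact: 0.070 means floor, 0.076 means rib.

Request:
step_arm(
  steps=[
    [0.004,0.009,0.02,-0.003,0.002,0.006,1],
    [0.004,0.009,0.03,-0.003,0.002,0.006,1],
    [0.004,0.009,0.04,-0.003,0.002,0.006,1],
    [0.004,0.009,0.05,-0.003,0.002,0.006,1],
    [0.004,0.009,0.06,-0.003,0.002,0.006,1],
    [0.004,0.009,0.064,-0.003,0.002,0.006,1],
    [0.004,0.009,0.064,-0.003,0.002,0.006,1],
    [0.004,0.009,0.064,-0.003,0.002,0.006,1],
  ],
)

```text
time_s: 17.18
position: [0.5369, -0.0706, 0.0704]
tcp_rot: [[0.996, 0.088, 0.001], [0.088, -0.996, -0.0], [0.001, 0.0, -1.0]]
force: [-0.2, 0.4, -0.7]
opening: 0.383
grasp_force: 30.0
```

Request:
step_arm(
  steps=[
    [0,0,0.001,0,0,0,-0.06],
    [0,0,0.001,0,0,0,-0.06],
    [0,0,0.001,0,0,0,-0.06],
    [0,0,0.001,0,0,0,-0.06],
    [0,0,-0.06,0,0,0,-0.06],
    [0,0,-0.13,0,0,0,-0.06],
    [0,0,-0.2,0,0,0,-0.06],
    [0,0,-0.2,0,0,0,-0.06],
  ],
)

```text
time_s: 17.85
position: [0.5392, -0.0713, 0.1339]
tcp_rot: [[0.996, 0.089, 0.009], [0.089, -0.996, -0.003], [0.008, 0.003, -1.0]]
force: [1.0, -1.1, 0.8]
opening: 0.535
grasp_force: 0.0
```

Request:
step_arm(
  steps=[
    [-0.1,0,0,0,0,0,1],
    [-0.2,0,0,0,0,0,1],
    [-0.3,0,0,0,0,0,1],
    [-0.343,0,0,0,0,0,1],
    [-0.343,0,0.08,0,0,0,1],
    [-0.343,0,0.16,0,0,0,1],
    [-0.343,0,0.2,0,0,0,1],
    [-0.343,0,0.205,0,0,0,1],
  ],
)

```text
time_s: 18.52
position: [0.4329, -0.0792, 0.0667]
tcp_rot: [[0.996, 0.088, -0.003], [0.088, -0.996, 0.002], [-0.003, -0.002, -1.0]]
force: [-0.2, -0.6, -0.3]
opening: 0.038
grasp_force: 0.0
```

```bash
python3 - <<'E'
from h import *
print(read_state()["opening"]);plan([(*saw(-.185,-.096),.067,5.1),(*saw(-.085,-.096),.067,5.1)])
E
```

```text
0.037795640287025534
[ 0.4343 -0.0791  0.067   5.1   ] -> [0.005, -0.0, -0.001, -0.003, 0.003, -0.001] rows 0.0
[ 0.5339 -0.0702  0.067   5.1   ] -> [0.333, 0.0, 0.0, 0.0, 0.0, 0.0] rows 2.4
```

Request:
step_arm(
  steps=[
    [0.02,0,0,0,0,0,1],
    [0.045,0,0,0,0,0,1],
    [0.065,0,0,0,0,0,1],
    [0.09,0,0,0,0,0,1],
    [0.12,0,0,0,0,0,1],
    [0.15,0,0,0,0,0,1],
    [0.18,0,0,0,0,0,1],
    [0.21,0,0,0,0,0,1],
  ],
)

```text
time_s: 19.18
position: [0.4981, -0.0739, 0.0692]
tcp_rot: [[0.996, 0.089, 0.002], [0.089, -0.996, -0.0], [0.002, 0.001, -1.0]]
force: [-1.4, -0.7, 0.5]
opening: 0.005
grasp_force: 0.7
```

Request:
step_arm(
  steps=[
    [0.02,0,0,0,0,0,1],
    [0.04,0,0,0,0,0,1],
    [0.06,0,0,0,0,0,1],
    [0.08,0,0,0,0,0,1],
    [0.1,0,0,0,0,0,1],
    [0.12,0,0,0,0,0,1],
    [0.13,0,0,0,0,0,1],
    [0.14,0,0,0,0,0,1],
  ],
)

```text
time_s: 19.85
position: [0.5393, -0.0704, 0.0689]
tcp_rot: [[0.996, 0.089, 0.001], [0.089, -0.996, -0.0], [0.001, 0.0, -1.0]]
force: [-1.5, 0.3, 0.1]
opening: 0.009
grasp_force: 0.7
```

Request:
step_arm(
  steps=[
    [0.007,0,0,0,0,0,1],
    [0.014,0,0,0,0,0,1],
    [0.021,0,0,0,0,0,1],
    [0.028,0,0,0,0,0,1],
  ],
)

```text
time_s: 20.18
position: [0.5473, -0.0696, 0.0689]
tcp_rot: [[0.996, 0.088, 0.001], [0.088, -0.996, -0.0], [0.001, 0.0, -1.0]]
force: [0.0, -0.3, -0.5]
opening: 0.004
grasp_force: 0.3
```

Request:
step_arm(
  steps=[
    [0.007,0,0,0,0,0,1],
    [0.014,0,0,0,0,0,1],
    [0.021,0,0,0,0,0,1],
    [0.028,0,0,0,0,0,1],
  ],
)

```text
time_s: 20.52
position: [0.5554, -0.0689, 0.0689]
tcp_rot: [[0.996, 0.089, 0.0], [0.089, -0.996, -0.0], [0.0, 0.0, -1.0]]
force: [-6.0, -2.4, 2.0]
opening: 0.007
grasp_force: 2.2
```

Request:
step_arm(
  steps=[
    [0.007,0,0,0,0,0,1],
    [0.014,0,0,0,0,0,1],
    [0.021,0,0,0,0,0,1],
    [0.021,0,0,0,0,0,1],
  ],
)

```text
time_s: 20.85
position: [0.5556, -0.0682, 0.0684]
tcp_rot: [[0.996, 0.09, -0.013], [0.091, -0.996, 0.001], [-0.013, -0.002, -1.0]]
force: [-13.2, -5.4, 6.8]
opening: 0.004
grasp_force: 6.4
```

Contact with the stop: 13 N, TCP at about x = -63 mm of the saw. That puts the stop near +97 mm, inside the given range. I'll retract and measure bars A and B.

Request:
step_arm(
  steps=[
    [-0.05,0,0,0,0,0,1],
    [-0.12,0,0,0,0,0,1],
    [-0.2,0,0,0,0,0,1],
    [-0.2,0,-0.12,0,0,0,-0.3],
    [-0.2,0,-0.25,0,0,0,-0.3],
    [-0.2,0,-0.38,0,0,0,-0.3],
    [-0.2,0,-0.45,0,0,0,-0.3],
    [-0.2,0,-0.45,0,0,0,-0.3],
  ],
)

```text
time_s: 21.52
position: [0.5058, -0.0748, 0.2092]
tcp_rot: [[0.996, 0.088, 0.014], [0.088, -0.996, -0.005], [0.013, 0.006, -1.0]]
force: [1.4, -0.3, -0.6]
opening: 0.297
grasp_force: 0.0
```

```bash
cat >> h.py <<'E'
def fitbars():
    from scipy.optimize import minimize
    t=capture("top");h=cv2.cvtColor(t["image"],cv2.COLOR_RGB2HSV)
    m=((h[...,1]<60)&(h[...,2]>115)).astype(np.uint8);m[:,:135]=0;m[:,192:]=0;m[:150]=0;m[285:]=0
    for k in cv2.findContours(m,cv2.RETR_EXTERNAL,cv2.CHAIN_APPROX_NONE)[0]:
        if cv2.contourArea(k)<200: continue
        H=cv2.boxPoints(cv2.minAreaRect(k));ctr=H.mean(0);H=cv2.convexHull((ctr+(H-ctr)*1.0).astype(np.float32)); (a,b)=cv2.minAreaRect(k)[1]
        H=cv2.convexHull((ctr+(H[:,0]-ctr)*(1+1/min(a,b)*.7)).astype(np.float32))
        q0=np.r_[at(t,*ctr,.02)[:2],0]
        def box(q):
            cs,sn=np.cos(q[2]),np.sin(q[2])
            return cv2.convexHull(np.array([proj(t,(q[0]+cs*u-sn*v,q[1]+sn*u+cs*v,z)) for u in(-.075,.075) for v in(-.017,.017) for z in(0,.034)],np.float32))
        def e(q):
            B=box(q);i=cv2.intersectConvexConvex(B,H)[0];return -i/(cv2.contourArea(B)+cv2.contourArea(H)-i)
        r=min((minimize(e,q0+[0,0,w],method="Nelder-Mead",options=dict(initial_simplex=q0+np.array([[0,0,w],[.01,0,w],[0,.01,w],[0,0,w+.1]]))) for w in(-.2,0,.2)),key=lambda r:r.fun)
        print("bar",r.x[:2].round(4),np.degrees(r.x[2]).round(1),round(-r.fun,3))
E
python3 - <<'E'
from h import *
fitbars()
plan([(.47,.1,.21,5),(.595,.290,.21,7),(.595,.290,.04,7)])
E
```

```text
bar [0.5906 0.2938] 6.0 0.866
bar [0.6017 0.3846] -9.1 0.864
[0.47 0.1  0.21 5.  ] -> [-0.062, -0.589, -0.013, 0.005, -0.011, 0.002] rows 4.3
[0.595 0.29  0.21  7.   ] -> [0.47, -0.595, 0.0, 0.0, 0.0, -0.044] rows 5.5
[0.595 0.29  0.04  7.   ] -> [0.0, 0.0, 0.567, 0.0, 0.0, 0.0] rows 4.1
```

```bash
python3 - <<'E'
from h import *
L=saw(-.097,.032)
plan([(.54,.11,.21,6),(.579,.2875,.21,6),(.579,.2875,.04,6),(.579,.2875,.2,6),(*L,.2,5.1)])
E
```

```text
[0.54 0.11 0.21 6.  ] -> [0.173, -0.601, -0.011, 0.005, -0.011, -0.021] rows 4.5
[0.579  0.2875 0.21   6.    ] -> [0.191, -0.575, 0.0, 0.0, 0.0, 0.0] rows 4.4
[0.579  0.2875 0.04   6.    ] -> [0.0, 0.0, 0.567, 0.0, 0.0, 0.0] rows 4.1
[0.579  0.2875 0.2    6.    ] -> [0.0, 0.0, -0.533, 0.0, 0.0, 0.0] rows 3.8
[0.5105 0.0563 0.2    5.1   ] -> [-0.308, 0.743, 0.0, 0.0, 0.0, 0.02] rows 5.8
```

Request:
step_arm(
  steps=[
    [0.17,-0.6,0,0,0,-0.02,-0.3],
    [0.17,-0.6,0,0,0,-0.02,-0.3],
    [0.17,-0.6,0,0,0,-0.02,-0.3],
    [0.17,-0.6,0,0,0,-0.02,-0.3],
    [0.17,-0.6,0,0,0,-0.02,-0.3],
    [0.17,-0.6,0,0,0,-0.02,-0.3],
  ],
)

```text
time_s: 22.07
position: [0.5366, 0.1145, 0.2022]
tcp_rot: [[0.994, 0.109, -0.0], [0.109, -0.994, 0.001], [0.0, -0.001, -1.0]]
force: [-0.3, -0.9, 0.6]
opening: 0.645
grasp_force: 0.0
```

Request:
step_arm(
  steps=[
    [0.19,-0.575,0,0,0,0,-0.3],
    [0.19,-0.575,0,0,0,0,-0.3],
    [0.19,-0.575,0,0,0,0,-0.3],
    [0.19,-0.575,0,0,0,0,-0.3],
    [0.19,-0.575,0,0,0,0,-0.3],
    [0.19,-0.575,0,0,0,0,-0.3],
    [0.19,-0.575,0,0,0,0,-0.3],
  ],
)

```text
time_s: 22.65
position: [0.5748, 0.2873, 0.202]
tcp_rot: [[0.994, 0.105, -0.002], [0.105, -0.994, -0.002], [-0.002, 0.002, -1.0]]
force: [-0.6, -0.3, -0.2]
opening: 0.647
grasp_force: 0.0
```

```bash
python3 - <<'E'
from h import *
plan([(.579,.2875,.04,6)]);print(read_state()["opening"])
E
```

```text
[0.579  0.2875 0.04   6.    ] -> [0.015, 0.0, 0.54, 0.002, 0.002, 0.001] rows 3.9
0.6467882557330059
```

Request:
step_arm(
  steps=[
    [0.01,0,0.13,0,0,0,-0.3],
    [0.01,0,0.26,0,0,0,-0.3],
    [0.01,0,0.38,0,0,0,-0.3],
    [0.01,0,0.48,0,0,0,-0.3],
    [0.01,0,0.54,0,0,0,-0.3],
    [0.01,0,0.54,0,0,0,1],
    [0.01,0,0.54,0,0,0,1],
    [0.01,0,0.54,0,0,0,1],
  ],
)

```text
time_s: 23.32
position: [0.5797, 0.2869, 0.0429]
tcp_rot: [[0.995, 0.102, 0.003], [0.102, -0.995, 0.0], [0.003, 0.0, -1.0]]
force: [-0.6, 0.7, -0.2]
opening: 0.506
grasp_force: 0.4
```

Request:
step_arm(
  steps=[
    [0,0,0,0,0,0,1],
    [0,0,0,0,0,0,1],
    [0,0,0,0,0,0,1],
    [0,0,0,0,0,0,1],
    [0,0,0,0,0,0,1],
  ],
)

```text
time_s: 23.73
position: [0.58, 0.2881, 0.0438]
tcp_rot: [[0.995, 0.105, 0.005], [0.105, -0.995, 0.0], [0.005, 0.0, -1.0]]
force: [-0.2, -1.8, 5.9]
opening: 0.388
grasp_force: 29.7
```

Request:
step_arm(
  steps=[
    [0,0,-0.05,0,0,0,1],
    [0,0,-0.13,0,0,0,1],
    [0,0,-0.24,0,0,0,1],
    [0,0,-0.35,0,0,0,1],
    [0,0,-0.45,0,0,0,1],
    [0,0,-0.53,0,0,0,1],
    [0,0,-0.54,0,0,0,1],
    [0,0,-0.54,0,0,0,1],
  ],
)

```text
time_s: 24.4
position: [0.5792, 0.2884, 0.2055]
tcp_rot: [[0.995, 0.104, 0.005], [0.104, -0.995, 0.001], [0.005, -0.0, -1.0]]
force: [-0.4, 0.6, -2.4]
opening: 0.393
grasp_force: 29.7
```

```bash
python3 - <<'E'
from h import *
L=saw(-.097,.032)
plan([(*L,.2,5.1),(*L,.08,5.1)])
E
```

```text
[0.5105 0.0563 0.2    5.1   ] -> [-0.308, 0.746, 0.017, -0.001, -0.006, 0.02] rows 5.8
[0.5105 0.0563 0.08   5.1   ] -> [0.0, 0.0, 0.4, 0.0, 0.0, 0.0] rows 2.9
```

Request:
step_arm(
  steps=[
    [-0.04,0.1,0,0,0,0,1],
    [-0.09,0.22,0,0,0,0,1],
    [-0.14,0.34,0,0,0,0.01,1],
    [-0.19,0.46,0,0,0,0.01,1],
    [-0.24,0.58,0,0,0,0.02,1],
    [-0.28,0.68,0,0,-0.006,0.02,1],
    [-0.308,0.746,0,0,-0.006,0.02,1],
    [-0.308,0.746,0,0,-0.006,0.02,1],
  ],
)

```text
time_s: 25.07
position: [0.5068, 0.0525, 0.2014]
tcp_rot: [[0.996, 0.084, -0.011], [0.084, -0.996, -0.001], [-0.011, 0.001, -1.0]]
force: [0.1, -0.4, -2.1]
opening: 0.388
grasp_force: 29.7
```

Request:
step_arm(
  steps=[
    [0,0,0.1,0,0,0,1],
    [0,0,0.2,0,0,0,1],
    [0,0,0.3,0,0,0,1],
    [0,0,0.36,0,0,0,1],
    [0,0,0.37,0,0,0,1],
    [0,0,0.37,0,0,0,1],
    [0,0,0.37,0,0,0,1],
  ],
)

```text
time_s: 25.65
position: [0.5096, 0.0561, 0.0925]
tcp_rot: [[0.996, 0.089, -0.004], [0.089, -0.996, -0.0], [-0.004, 0.0, -1.0]]
force: [0.5, -0.5, -1.1]
opening: 0.39
grasp_force: 29.7
```

```bash
python3 - <<'E'
from h import *
L=saw(-.097,.032)
plan([(*L,.073,5.1)]);fitbars()
E
```

```text
[0.5105 0.0563 0.073  5.1   ] -> [0.004, -0.0, 0.065, 0.0, 0.005, -0.0] rows 0.5
bar [0.6018 0.3846] -9.6 0.86
```

Request:
step_arm(
  steps=[
    [0.003,0,0.02,0,0.005,0,1],
    [0.003,0,0.035,0,0.005,0,1],
    [0.003,0,0.045,0,0.005,0,1],
    [0.003,0,0.055,0,0.005,0,1],
    [0.003,0,0.06,0,0.005,0,1],
    [0.003,0,0.065,0,0.005,0,1],
    [0.003,0,0.065,0,0.005,0,1],
    [0.003,0,0.065,0,0.005,0,1],
  ],
)

```text
time_s: 26.37
position: [0.5105, 0.0559, 0.0737]
tcp_rot: [[0.996, 0.088, 0.001], [0.088, -0.996, -0.0], [0.001, 0.0, -1.0]]
force: [-1.1, 0.6, 2.2]
opening: 0.385
grasp_force: 29.8
```

Request:
step_arm(
  steps=[
    [0,0,0,0,0,0,-0.06],
    [0,0,0,0,0,0,-0.06],
    [0,0,0,0,0,0,-0.06],
    [0,0,0,0,0,0,-0.06],
    [0,0,-0.06,0,0,0,-0.06],
    [0,0,-0.13,0,0,0,-0.06],
    [0,0,-0.2,0,0,0,-0.06],
    [0,0,-0.2,0,0,0,-0.06],
  ],
)

```text
time_s: 27.03
position: [0.5128, 0.0557, 0.1365]
tcp_rot: [[0.996, 0.089, 0.008], [0.089, -0.996, -0.001], [0.008, 0.002, -1.0]]
force: [0.1, -0.9, 0.7]
opening: 0.531
grasp_force: 0.0
```

Request:
step_arm(
  steps=[
    [-0.1,0,0,0,0,0,1],
    [-0.2,0,0,0,0,0,1],
    [-0.293,0,0,0,0,0,1],
    [-0.293,0,0,0,0,0,1],
    [-0.293,0,0.08,0,0,0,1],
    [-0.293,0,0.16,0,0,0,1],
    [-0.293,0,0.21,0,0,0,1],
    [-0.293,0,0.215,0,0,0,1],
  ],
)

```text
time_s: 27.7
position: [0.4218, 0.0481, 0.0665]
tcp_rot: [[0.996, 0.088, -0.004], [0.088, -0.996, 0.0], [-0.004, -0.001, -1.0]]
force: [-0.1, 0.6, -0.4]
opening: 0.036
grasp_force: 0.0
```

Request:
step_arm(
  steps=[
    [0.02,0,0,0,0,0,1],
    [0.045,0,0,0,0,0,1],
    [0.065,0,0,0,0,0,1],
    [0.09,0,0,0,0,0,1],
    [0.12,0,0,0,0,0,1],
    [0.15,0,0,0,0,0,1],
    [0.18,0,0,0,0,0,1],
    [0.21,0,0,0,0,0,1],
  ],
)

```text
time_s: 28.37
position: [0.4867, 0.0537, 0.0692]
tcp_rot: [[0.996, 0.089, 0.001], [0.089, -0.996, -0.0], [0.001, 0.0, -1.0]]
force: [-1.2, -0.4, 2.1]
opening: 0.003
grasp_force: 0.8
```

```bash
python3 - <<'E'
from h import *
plan([(*saw(-.07,.032),.068,5.1),(*saw(-.063,.032),.068,5.1)])
E
```

```text
[0.5374 0.0587 0.068  5.1   ] -> [0.17, -0.001, 0.004, 0.001, -0.001, -0.0] rows 1.2
[0.5444 0.0593 0.068  5.1   ] -> [0.023, -0.0, 0.0, 0.0, 0.0, 0.0] rows 0.2
```

Request:
step_arm(
  steps=[
    [0.02,0,0,0,0,0,1],
    [0.04,0,0,0,0,0,1],
    [0.065,0,0,0,0,0,1],
    [0.09,0,0,0,0,0,1],
    [0.115,0,0,0,0,0,1],
    [0.14,0,0,0,0,0,1],
    [0.155,0,0,0,0,0,1],
    [0.165,0,0,0,0,0,1],
  ],
)

```text
time_s: 29.03
position: [0.5359, 0.058, 0.0688]
tcp_rot: [[0.996, 0.089, 0.001], [0.089, -0.996, -0.0], [0.001, 0.0, -1.0]]
force: [-2.2, -0.2, 1.4]
opening: 0.005
grasp_force: 0.8
```

Request:
step_arm(
  steps=[
    [0.007,0,0,0,0,0,1],
    [0.014,0,0,0,0,0,1],
    [0.021,0,0,0,0,0,1],
    [0.028,0,0,0,0,0,1],
    [0.035,0,0,0,0,0,1],
  ],
)

```text
time_s: 29.45
position: [0.5435, 0.0589, 0.0687]
tcp_rot: [[0.996, 0.089, -0.004], [0.089, -0.996, -0.0], [-0.004, 0.0, -1.0]]
force: [-6.4, -2.0, 4.0]
opening: 0.006
grasp_force: 3.5
```

Request:
step_arm(
  steps=[
    [0.007,0,0,0,0,0,1],
    [0.014,0,0,0,0,0,1],
    [0.014,0,0,0,0,0,1],
  ],
)

```text
time_s: 29.7
position: [0.5437, 0.0591, 0.0683]
tcp_rot: [[0.996, 0.09, -0.013], [0.09, -0.996, -0.001], [-0.013, -0.001, -1.0]]
force: [-10.8, -3.0, 6.0]
opening: 0.005
grasp_force: 5.3
```

Request:
step_arm(
  steps=[
    [-0.05,0,0,0,0,0,1],
    [-0.12,0,0,0,0,0,1],
    [-0.2,0,0,0,0,0,1],
    [-0.2,0,-0.12,0,0,0,-0.3],
    [-0.2,0,-0.25,0,0,0,-0.3],
    [-0.2,0,-0.38,0,0,0,-0.3],
    [-0.2,0,-0.45,0,0,0,-0.3],
    [-0.2,0,-0.45,0,0,0,-0.3],
  ],
)

```text
time_s: 30.37
position: [0.494, 0.0537, 0.2091]
tcp_rot: [[0.996, 0.089, 0.014], [0.089, -0.996, -0.002], [0.014, 0.003, -1.0]]
force: [0.3, 0.4, 0.4]
opening: 0.3
grasp_force: 0.0
```

```bash
python3 - <<'E'
from h import *
fitbars()
plan([(.54,.22,.21,-2),(.605,.381,.21,-9.2),(.605,.381,.042,-9.2)])
E
```

```text
bar [0.6017 0.3845] -9.6 0.867
[ 0.54  0.22  0.21 -2.  ] -> [0.207, -0.538, -0.01, 0.002, -0.012, 0.157] rows 4.1
[ 0.605  0.381  0.21  -9.2  ] -> [0.198, -0.544, 0.0, 0.0, 0.0, 0.16] rows 4.2
[ 0.605  0.381  0.042 -9.2  ] -> [0.0, 0.0, 0.56, 0.0, 0.0, 0.0] rows 4.0
```

Request:
step_arm(
  steps=[
    [0.2,-0.54,0,0,-0.012,0.157,-0.15],
    [0.2,-0.54,0,0,-0.012,0.157,-0.15],
    [0.2,-0.54,0,0,-0.012,0.157,-0.15],
    [0.2,-0.54,0,0,-0.012,0.157,-0.15],
    [0.2,-0.54,0,0,-0.012,0.157,-0.15],
    [0.2,-0.54,0,0,-0.012,0.157,-0.15],
  ],
)

```text
time_s: 30.92
position: [0.5353, 0.2236, 0.2021]
tcp_rot: [[0.999, -0.03, -0.009], [-0.03, -1.0, -0.0], [-0.009, 0.0, -1.0]]
force: [-0.6, -1.1, -0.2]
opening: 0.574
grasp_force: 0.0
```

Request:
step_arm(
  steps=[
    [0.2,-0.54,0,0,0,0.16,-0.15],
    [0.2,-0.54,0,0,0,0.16,-0.15],
    [0.2,-0.54,0,0,0,0.16,-0.15],
    [0.2,-0.54,0,0,0,0.16,-0.15],
    [0.2,-0.54,0,0,0,0.16,-0.15],
    [0.2,-0.54,0,0,0,0.16,-0.15],
    [0.2,-0.54,0,0,0,0.16,-0.15],
  ],
)

```text
time_s: 31.5
position: [0.5999, 0.3786, 0.2013]
tcp_rot: [[0.987, -0.16, -0.012], [-0.16, -0.987, -0.003], [-0.012, 0.005, -1.0]]
force: [-0.1, 0.3, -0.6]
opening: 0.573
grasp_force: 0.0
```

```bash
python3 - <<'E'
from h import *
print(read_state()["opening"]);plan([(.605,.381,.041,-9.2)])
c=capture("scene");crop(c,"s5",230,60,400,190,4.5)
E
```

```text
0.5729932311053018
[ 0.605  0.381  0.041 -9.2  ] -> [0.022, -0.013, 0.534, 0.007, 0.015, -0.0] rows 3.8
```

View pics/s5.png

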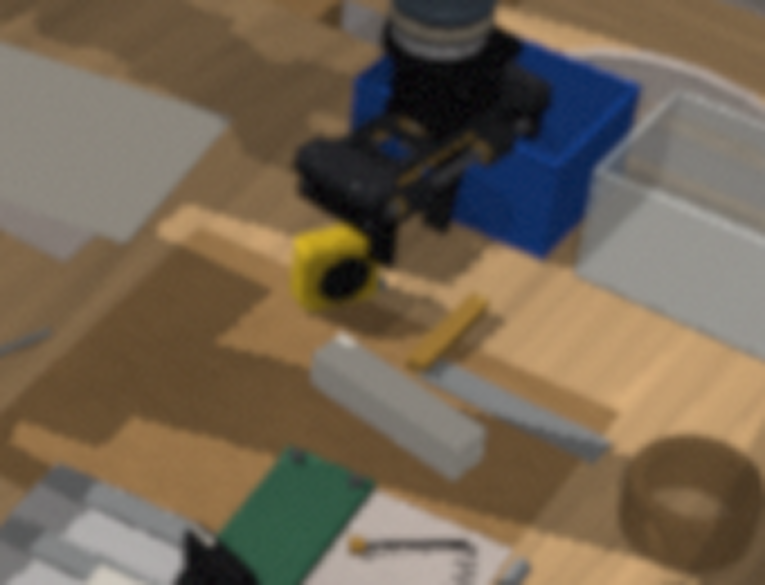

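```bash
python3 - <<'E'
from h import *
c=capture("scene")
f=lambda x,y,z:at(c,230+x/4.5-.4,60+y/4.5-.4,z).round(4)
print("B top",f(402,392,.034),"stock near end",f(415,362,.015),"stock far",f(478,298,.015),"blade mid-edge",f(470,402,.002),"blade L",f(430,372,.002),"blade far",f(600,450,.002))
print("B corners",[f(*p,.034) for p in((345,333),(485,432),(318,352),(457,452))])
E
```

```text
B top [0.6104 0.3818 0.034 ] stock near end [0.5903 0.4358 0.015 ] stock far [0.5896 0.5328 0.015 ] blade mid-edge [0.6433 0.4355 0.002 ] blade L [0.5997 0.4459 0.002 ] blade far [0.7513 0.4506 0.002 ]
B corners [array([0.5376, 0.4119, 0.034 ]), array([0.6843, 0.3828, 0.034 ]), array([0.5332, 0.3803, 0.034 ]), array([0.6789, 0.3514, 0.034 ])]
```

Request:
step_arm(
  steps=[
    [0.022,-0.013,0.13,0.007,0.015,0.01,-0.15],
    [0.022,-0.013,0.26,0.007,0.015,0.01,-0.15],
    [0.022,-0.013,0.36,0.007,0.015,0.01,-0.15],
    [0.022,-0.013,0.45,0.007,0.015,0.01,-0.15],
    [0.022,-0.013,0.5,0.007,0.015,0.01,-0.15],
    [0.022,-0.013,0.53,0.007,0.015,0.01,-0.15],
    [0.022,-0.013,0.53,0.007,0.015,0.01,-0.15],
    [0.022,-0.013,0.53,0.007,0.015,0.01,1],
  ],
)

```text
time_s: 32.27
position: [0.6073, 0.3829, 0.0452]
tcp_rot: [[0.986, -0.168, 0.005], [-0.168, -0.986, 0.003], [0.004, -0.004, -1.0]]
force: [0.5, 0.1, 0.4]
opening: 0.55
grasp_force: 0.0
```

Request:
step_arm(
  steps=[
    [0,0,0,0,0,0,1],
    [0,0,0,0,0,0,1],
    [0,0,0,0,0,0,1],
    [0,0,0,0,0,0,1],
    [0,0,0,0,0,0,1],
    [0,0,0,0,0,0,1],
  ],
)

```text
time_s: 32.77
position: [0.6077, 0.3834, 0.0463]
tcp_rot: [[0.986, -0.167, 0.007], [-0.167, -0.986, 0.003], [0.006, -0.005, -1.0]]
force: [-1.2, -1.3, 6.2]
opening: 0.386
grasp_force: 30.0
```

Request:
step_arm(
  steps=[
    [0,0,-0.05,0,0,0,1],
    [0,0,-0.13,0,0,0,1],
    [0,0,-0.24,0,0,0,1],
    [0,0,-0.35,0,0,0,1],
    [0,0,-0.45,0,0,0,1],
    [0,0,-0.53,0,0,0,1],
    [0,0,-0.54,0,0,0,1],
    [0,0,-0.54,0,0,0,1],
  ],
)

```text
time_s: 33.43
position: [0.6066, 0.3834, 0.2087]
tcp_rot: [[0.986, -0.167, 0.008], [-0.167, -0.986, 0.005], [0.007, -0.006, -1.0]]
force: [-0.6, 0.2, -2.9]
opening: 0.391
grasp_force: 30.0
```

```bash
python3 - <<'E'
from h import *
L=saw(-.082,.096)
plan([(*L,.2,5.1),(*L,.08,5.1)])
E
```

```text
[0.5198 0.1213 0.2    5.1   ] -> [-0.139, 0.91, 0.022, -0.007, -0.01, -0.327] rows 6.6
[0.5198 0.1213 0.08   5.1   ] -> [0.0, 0.0, 0.4, 0.0, 0.0, 0.0] rows 2.9
```

Request:
step_arm(
  steps=[
    [-0.02,0.12,0,0,0,-0.05,1],
    [-0.04,0.25,0,0,0,-0.1,1],
    [-0.06,0.39,0,0,0,-0.15,1],
    [-0.08,0.53,0,0,0,-0.2,1],
    [-0.1,0.67,0,0,0,-0.25,1],
    [-0.12,0.8,0,-0.007,-0.01,-0.3,1],
    [-0.139,0.91,0,-0.007,-0.01,-0.327,1],
    [-0.139,0.91,0,-0.007,-0.01,-0.327,1],
  ],
)

```text
time_s: 34.1
position: [0.5143, 0.1158, 0.2024]
tcp_rot: [[0.996, 0.084, -0.014], [0.084, -0.996, -0.005], [-0.015, 0.003, -1.0]]
force: [-0.5, -0.1, -2.1]
opening: 0.385
grasp_force: 30.0
```

Request:
step_arm(
  steps=[
    [0,0,0.1,0,0,0,1],
    [0,0,0.2,0,0,0,1],
    [0,0,0.3,0,0,0,1],
    [0,0,0.36,0,0,0,1],
    [0,0,0.37,0,0,0,1],
    [0,0,0.37,0,0,0,1],
    [0,0,0.37,0,0,0,1],
  ],
)

```text
time_s: 34.68
position: [0.5185, 0.1206, 0.0938]
tcp_rot: [[0.996, 0.089, -0.005], [0.089, -0.996, -0.002], [-0.005, 0.002, -1.0]]
force: [0.7, 0.5, -2.0]
opening: 0.386
grasp_force: 30.0
```

```bash
python3 - <<'E'
from h import *
L=saw(-.082,.096)
plan([(*L,.076,5.1)])
E
```

```text
[0.5198 0.1213 0.076  5.1   ] -> [0.005, -0.002, 0.059, 0.002, 0.007, -0.0] rows 0.4
```

Request:
step_arm(
  steps=[
    [0.003,-0.002,0.02,0.002,0.007,0,1],
    [0.003,-0.002,0.03,0.002,0.007,0,1],
    [0.003,-0.002,0.04,0.002,0.007,0,1],
    [0.003,-0.002,0.05,0.002,0.007,0,1],
    [0.003,-0.002,0.056,0.002,0.007,0,1],
    [0.003,-0.002,0.06,0.002,0.007,0,1],
    [0.003,-0.002,0.06,0.002,0.007,0,1],
    [0.003,-0.002,0.06,0.002,0.007,0,1],
  ],
)

```text
time_s: 35.35
position: [0.5194, 0.121, 0.0763]
tcp_rot: [[0.996, 0.088, 0.001], [0.088, -0.996, -0.0], [0.001, 0.0, -1.0]]
force: [-0.5, -0.2, 0.2]
opening: 0.384
grasp_force: 30.0
```

Request:
step_arm(
  steps=[
    [0,0,0.001,0,0,0,-0.06],
    [0,0,0.001,0,0,0,-0.06],
    [0,0,0.001,0,0,0,-0.06],
    [0,0,0.001,0,0,0,-0.06],
    [0,0,-0.06,0,0,0,-0.06],
    [0,0,-0.13,0,0,0,-0.06],
    [0,0,-0.2,0,0,0,-0.06],
    [0,0,-0.2,0,0,0,-0.06],
  ],
)

```text
time_s: 36.02
position: [0.5218, 0.1212, 0.1394]
tcp_rot: [[0.996, 0.089, 0.009], [0.089, -0.996, 0.0], [0.008, 0.001, -1.0]]
force: [0.2, 0.2, 0.5]
opening: 0.526
grasp_force: 0.0
```

Request:
step_arm(
  steps=[
    [-0.1,0,0,0,0,0,1],
    [-0.2,0,0,0,0,0,1],
    [-0.3,0,0,0,0,0,1],
    [-0.343,0,0,0,0,0,1],
    [-0.343,0,0.08,0,0,0,1],
    [-0.343,0,0.16,0,0,0,1],
    [-0.343,0,0.22,0,0,0,1],
    [-0.343,0,0.225,0,0,0,1],
  ],
)

```text
time_s: 36.68
position: [0.4152, 0.1117, 0.0659]
tcp_rot: [[0.996, 0.088, -0.004], [0.088, -0.996, -0.0], [-0.004, -0.0, -1.0]]
force: [-0.1, 0.1, 0.1]
opening: 0.036
grasp_force: 0.0
```

Request:
step_arm(
  steps=[
    [0.02,0,0,0,0,0,1],
    [0.045,0,0,0,0,0,1],
    [0.065,0,0,0,0,0,1],
    [0.09,0,0,0,0,0,1],
    [0.12,0,0,0,0,0,1],
    [0.15,0,0,0,0,0,1],
    [0.18,0,0,0,0,0,1],
    [0.21,0,0,0,0,0,1],
  ],
)

```text
time_s: 37.35
position: [0.4807, 0.1176, 0.0688]
tcp_rot: [[0.996, 0.089, 0.001], [0.089, -0.996, -0.0], [0.001, 0.0, -1.0]]
force: [-1.8, 0.3, 0.2]
opening: 0.007
grasp_force: 0.8
```

```bash
python3 - <<'E'
from h import *
plan([(*saw(-.07,.096),.068,5.1),(*saw(-.063,.096),.068,5.1)])
E
```

```text
[0.5317 0.1224 0.068  5.1   ] -> [0.171, -0.001, 0.003, 0.0, -0.002, -0.0] rows 1.2
[0.5387 0.123  0.068  5.1   ] -> [0.023, 0.0, 0.0, 0.0, 0.0, 0.0] rows 0.2
```

Request:
step_arm(
  steps=[
    [0.02,0,0,0,0,0,1],
    [0.04,0,0,0,0,0,1],
    [0.065,0,0,0,0,0,1],
    [0.09,0,0,0,0,0,1],
    [0.115,0,0,0,0,0,1],
    [0.14,0,0,0,0,0,1],
    [0.155,0,0,0,0,0,1],
    [0.165,0,0,0,0,0,1],
  ],
)

```text
time_s: 38.02
position: [0.5299, 0.1218, 0.0685]
tcp_rot: [[0.996, 0.088, 0.002], [0.088, -0.996, -0.0], [0.002, 0.0, -1.0]]
force: [-1.6, -1.0, 1.2]
opening: 0.007
grasp_force: 0.8
```

Request:
step_arm(
  steps=[
    [0.007,0,0,0,0,0,1],
    [0.014,0,0,0,0,0,1],
    [0.021,0,0,0,0,0,1],
    [0.028,0,0,0,0,0,1],
    [0.035,0,0,0,0,0,1],
  ],
)

```text
time_s: 38.43
position: [0.5376, 0.1226, 0.0684]
tcp_rot: [[0.996, 0.089, -0.004], [0.089, -0.996, -0.001], [-0.004, 0.0, -1.0]]
force: [-6.9, -1.4, 3.8]
opening: 0.006
grasp_force: 3.3
```

Request:
step_arm(
  steps=[
    [0.007,0,0,0,0,0,1],
    [0.014,0,0,0,0,0,1],
    [0.014,0,0,0,0,0,1],
  ],
)

```text
time_s: 38.68
position: [0.5377, 0.1228, 0.068]
tcp_rot: [[0.996, 0.089, -0.013], [0.089, -0.996, -0.001], [-0.013, 0.0, -1.0]]
force: [-10.2, -2.4, 6.6]
opening: 0.009
grasp_force: 5.0
```

All three contacts lie on one straight line, so the bars are home. I'll retract and look at the knob, dial and bars in one composite.

Request:
step_arm(
  steps=[
    [-0.05,0,0,0,0,0,1],
    [-0.12,0,0,0,0,0,1],
    [-0.2,0,0,0,0,0,1],
    [-0.3,0,-0.12,0,0,0,-0.3],
    [-0.4,0,-0.25,0,0,0,-0.3],
    [-0.42,0,-0.38,0,0,0,-0.3],
    [-0.42,0,-0.5,0,0,0,-0.3],
    [-0.42,0,-0.55,0,0,0,-0.3],
  ],
)

```text
time_s: 39.35
position: [0.4193, 0.1122, 0.2379]
tcp_rot: [[0.996, 0.089, 0.01], [0.089, -0.996, -0.0], [0.009, 0.001, -1.0]]
force: [1.7, -0.5, -0.4]
opening: 0.297
grasp_force: 0.0
```

```bash
python3 - <<'E'
from h import *
t=capture("top");s=capture("scene")
a=cv2.resize(t["image"][120:205,188:288,::-1],None,fx=6,fy=6,interpolation=cv2.INTER_CUBIC)[:, :]
b=cv2.resize(s["image"][140:240,200:350,::-1],None,fx=3,fy=3,interpolation=cv2.INTER_CUBIC)
k=cv2.resize(t["image"][155:180,225:250,::-1],None,fx=8,fy=8,interpolation=cv2.INTER_CUBIC)
im=np.zeros((590,800,3),np.uint8);a=cv2.resize(t["image"][125:185,190:255,::-1],None,fx=9,fy=9,interpolation=cv2.INTER_CUBIC)
im[:540,:585]=a
b=cv2.resize(s["image"][150:230,230:260,::-1],None,fx=7,fy=7,interpolation=cv2.INTER_CUBIC)
im[:560,590:800]=b
cv2.imwrite("pics/k1.png",im);print(read_state()["position"])
E
```

```text
[0.42118553 0.11213591 0.23740797]
```

View pics/k1.png

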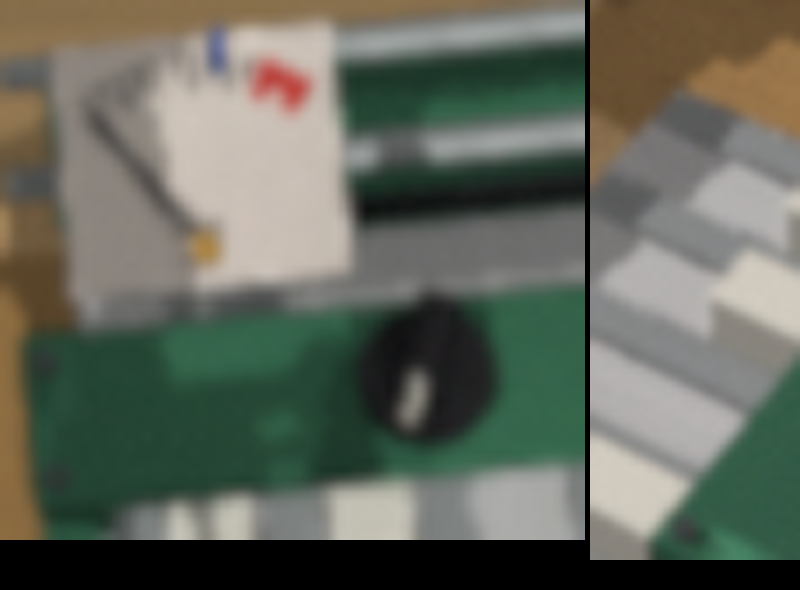

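```bash
python3 - <<'E'
from h import *
t=capture("top");s=capture("scene")
f=lambda x,y,z:at(t,190+x/9-.45,125+y/9-.45,z)
p,q,m,m2=f(205,248,.157),f(92,108,.157),f(217,72,.157),f(217,32,.157)
ang=lambda d:np.degrees(np.arctan2(d[1],d[0]))
print("len",np.linalg.norm(q-p),np.linalg.norm(m-p),"needle,mark",ang(q-p),ang(m-p),ang(m2-p),"diff rad",np.radians(ang(q-p)-ang(m-p)),np.radians(ang(q-p)-ang(m2-p)))
K=saw(.065,0);print("axis",K,"pix",[(np.array(proj(t,(*K,z)))-[190,125]+.45)*9 for z in(.191,.15)])
for P in[(400,425),(418,380),(430,300)]:print("knob pt",f(*P,.191), ang(f(*P,.191)[:2]-K))
print("disc",f(427,370,.155))
im=cv2.resize(t["image"][158:180,228:250,::-1],None,fx=18,fy=18,interpolation=cv2.INTER_CUBIC).astype(float)
im2=cv2.resize(s["image"][170:205,260:295,::-1],None,fx=11,fy=11,interpolation=cv2.INTER_CUBIC).astype(float)
g=np.zeros((396,800,3));g[:,:396]=im;g[:385,405:790]=im2
cv2.imwrite("pics/k2.png",np.clip(255*(g/255)**.5,0,255).astype(np.uint8))
print("scene axis",(proj(s,(*K,.191))-[260,170]+.45)*11+[405,0],(proj(s,(*K,.155))-[260,170]+.45)*11+[405,0])
E
```

```text
len 0.07102590906134756 0.06978639859595996 needle,mark 38.31622562844436 -3.7556546521885483 -3.0458177680928715 diff rad 0.7342928334019201 0.7219038426223532
axis [0.67474267 0.03877813] pix [array([423.15004038, 359.67446469]), array([426.55783508, 377.38965943])]
knob pt [0.64986962 0.04762513 0.191     ] 160.42023118921065
knob pt [0.66698682 0.04075956 0.191     ] 165.668880153197
knob pt [0.69759318 0.03607615 0.191     ] -6.743674579646991
disc [0.67680683 0.03844003 0.155     ]
scene axis [606.34217649 134.91302645] [601.40454782 228.20247689]
```

View pics/k2.png

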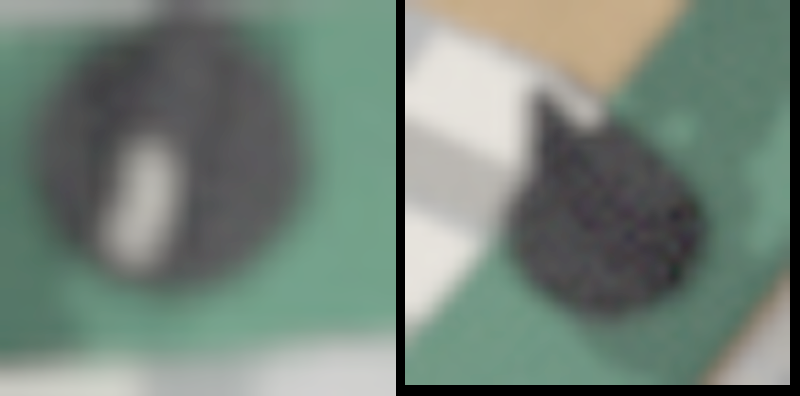

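The grip's long axis is at about -15° in the world. The pale line runs from (165,150) to (130,255) in the left panel. The needle-to-marker difference is about 0.73 rad. I'll turn the wrist to +165° so there is room for the long clockwise turn.

Request:
step_arm(
  steps=[
    [0,0,-0.07,0,0,-0.89,0.08],
    [0,0,-0.07,0,0,-0.89,0.08],
    [0,0,-0.07,0,0,-0.89,0.08],
    [0,0,-0.07,0,0,-0.89,0.08],
    [0,0,-0.07,0,0,-0.89,0.08],
    [0,0,-0.07,0,0,-0.89,0.08],
    [0,0,-0.07,0,0,-0.89,0.08],
  ],
)

```text
time_s: 40.13
position: [0.4171, 0.112, 0.2524]
tcp_rot: [[0.705, 0.709, -0.003], [0.709, -0.705, -0.0], [-0.002, -0.002, -1.0]]
force: [-0.7, 1.0, -0.4]
opening: 0.458
grasp_force: 0.0
```

Request:
step_arm(
  steps=[
    [0,0,0,0,0,-0.89,0.08],
    [0,0,0,0,0,-0.89,0.08],
    [0,0,0,0,0,-0.89,0.08],
    [0,0,0,0,0,-0.89,0.08],
    [0,0,0,0,0,-0.89,0.08],
    [0,0,0,0,0,-0.89,0.08],
    [0,0,0,0,0,-0.89,0.08],
  ],
)

```text
time_s: 40.72
position: [0.4174, 0.112, 0.253]
tcp_rot: [[0.085, 0.996, -0.002], [0.996, -0.085, -0.0], [-0.0, -0.002, -1.0]]
force: [-0.8, 0.4, 0.8]
opening: 0.459
grasp_force: 0.0
```

Request:
step_arm(
  steps=[
    [0,0,0,0,0,-0.89,0.08],
    [0,0,0,0,0,-0.89,0.08],
    [0,0,0,0,0,-0.89,0.08],
    [0,0,0,0,0,-0.89,0.08],
    [0,0,0,0,0,-0.89,0.08],
    [0,0,0,0,0,-0.89,0.08],
    [0,0,0,0,0,-0.89,0.08],
  ],
)

```text
time_s: 41.3
position: [0.4176, 0.112, 0.2535]
tcp_rot: [[-0.575, 0.818, -0.001], [0.818, 0.575, -0.0], [0.0, -0.001, -1.0]]
force: [-0.8, 0.8, -0.8]
opening: 0.459
grasp_force: 0.0
```

Request:
step_arm(
  steps=[
    [0,0,0,0,0,-0.89,0.08],
    [0,0,0,0,0,-0.89,0.08],
    [0,0,0,0,0,-0.89,0.08],
    [0,0,0,0,0,-0.89,0.08],
    [0,0,0,0,0,-0.89,0.08],
    [0,0,0,0,0,-0.89,0.08],
    [0,0,0,0,0,-0.89,0.08],
  ],
)

```text
time_s: 41.88
position: [0.4177, 0.112, 0.2538]
tcp_rot: [[-0.966, 0.257, -0.0], [0.257, 0.966, -0.0], [0.0, -0.0, -1.0]]
force: [-0.3, -0.9, 0.3]
opening: 0.459
grasp_force: 0.0
```

```bash
python3 - <<'E'
from h import *
st=read_state();print(np.round(st["joint_positions"],1),st["opening"])
plan([(.675,.0387,.26,165),(.675,.0387,.186,165)])
E
```

```text
[ 1.00e-01  1.49e+01  1.08e+02 -0.00e+00  5.72e+01 -7.49e+01] 0.45931797717767875
[6.75e-01 3.87e-02 2.60e-01 1.65e+02] -> [-0.892, -0.015, -0.021, -0.0, -0.0, 0.002] rows 6.4
[6.75e-01 3.87e-02 1.86e-01 1.65e+02] -> [0.0, 0.0, 0.247, 0.0, 0.0, 0.0] rows 1.8
```

Request:
step_arm(
  steps=[
    [-0.89,-0.015,-0.02,0,0,0,0.08],
    [-0.89,-0.015,-0.02,0,0,0,0.08],
    [-0.89,-0.015,-0.02,0,0,0,0.08],
    [-0.89,-0.015,-0.02,0,0,0,0.08],
    [-0.89,-0.015,-0.02,0,0,0,0.08],
    [-0.89,-0.015,-0.02,0,0,0,0.08],
    [-0.89,-0.015,-0.02,0,0,0,0.08],
    [-0.89,-0.015,-0.02,0,0,0,0.08],
  ],
)

```text
time_s: 42.55
position: [0.6791, 0.0378, 0.2593]
tcp_rot: [[-0.965, 0.261, 0.004], [0.261, 0.965, -0.001], [-0.004, 0.0, -1.0]]
force: [-0.7, 0.6, 0.5]
opening: 0.459
grasp_force: 0.0
```

```bash
python3 - <<'E'
from h import *
plan([(.675,.0387,.186,165)])
E
```

```text
[6.75e-01 3.87e-02 1.86e-01 1.65e+02] -> [0.015, -0.001, 0.244, 0.0, 0.005, -0.003] rows 1.8
```

Request:
step_arm(
  steps=[
    [0.005,0,0.06,0,0,0,0.08],
    [0.005,0,0.12,0,0,0,0.08],
    [0.005,0,0.18,0,0,0,0.08],
    [0.005,0,0.22,0,0,0,0.08],
    [0.005,0,0.24,0,0,0,0.08],
    [0.005,0,0.24,0,0,0,0.08],
  ],
)

```text
time_s: 43.05
position: [0.672, 0.0405, 0.1868]
tcp_rot: [[-0.967, 0.256, -0.003], [0.256, 0.967, 0.0], [0.003, -0.001, -1.0]]
force: [-0.3, -0.2, 0.5]
opening: 0.464
grasp_force: 0.0
```

Request:
step_arm(
  steps=[
    [0,0,0,0,0,0,1],
    [0,0,0,0,0,0,1],
    [0,0,0,0,0,0,1],
    [0,0,0,0,0,0,1],
    [0,0,0,0,0,0,1],
    [0,0,0,0,0,0,1],
    [0,0,0,0,0,0,1],
  ],
)

```text
time_s: 43.63
position: [0.6739, 0.0394, 0.1896]
tcp_rot: [[-0.967, 0.254, 0.002], [0.254, 0.967, -0.002], [-0.002, -0.001, -1.0]]
force: [-1.6, -3.5, 4.2]
opening: 0.182
grasp_force: 30.0
```

```bash
python3 - <<'E'
from h import *
st=read_state();print(st["position"],st["force"],st["moment"],st["opening"],np.degrees(np.arctan2(st["tcp_rot"][1][0],st["tcp_rot"][0][0])))
E
```

```text
[0.67386904 0.03942109 0.1896492 ] [-1.57290937 -3.46104056  4.19747732] [-0.41606321  0.05672417  0.03616329] 0.18226729462227204 165.27372389604426
```

Gripped squarely: 15.9 mm opening. Turning clockwise in steps.

Request:
step_arm(
  steps=[
    [0,0,0,0,0,0.11,1],
    [0,0,0,0,0,0.22,1],
    [0,0,0,0,0,0.33,1],
    [0,0,0,0,0,0.44,1],
    [0,0,0,0,0,0.55,1],
    [0,0,0,0,0,0.66,1],
    [0,0,0,0,0,0.77,1],
    [0,0,0,0,0,0.88,1],
  ],
)

```text
time_s: 44.3
position: [0.6744, 0.0401, 0.1897]
tcp_rot: [[-0.58, 0.815, 0.003], [0.815, 0.58, -0.0], [-0.002, 0.003, -1.0]]
force: [0.4, -0.4, 4.3]
opening: 0.183
grasp_force: 30.0
```

Request:
step_arm(
  steps=[
    [0,0,0,0,0,0.11,1],
    [0,0,0,0,0,0.22,1],
    [0,0,0,0,0,0.33,1],
    [0,0,0,0,0,0.44,1],
    [0,0,0,0,0,0.55,1],
    [0,0,0,0,0,0.66,1],
    [0,0,0,0,0,0.77,1],
    [0,0,0,0,0,0.88,1],
  ],
)

```text
time_s: 44.97
position: [0.6752, 0.0404, 0.1897]
tcp_rot: [[0.072, 0.997, 0.005], [0.997, -0.072, 0.0], [0.0, 0.005, -1.0]]
force: [1.7, -1.4, 3.0]
opening: 0.183
grasp_force: 30.0
```

```bash
cat >> h.py <<'E'
def needle(save=None,zp=.157):
    """angle of dark needle in top view about the pivot, relative to the marker at -3.4 deg world"""
    t=capture("top");g=cv2.cvtColor(t["image"],cv2.COLOR_RGB2GRAY)
    u=190+205/9-.45;v=125+248/9-.45
    P=at(t,u,v,zp);best=[]
    for a in np.arange(60,-40,-.5):
        r=np.linspace(.02,.064,30);a_=np.radians(a)
        px=np.array([proj(t,(P[0]+q*np.cos(a_),P[1]+q*np.sin(a_),zp)) for q in r],np.float32)
        best.append((cv2.remap(g,px[:,:1].copy(),px[:,1:].copy(),cv2.INTER_LINEAR).mean(),a))
    b=sorted(best)[:6];st=read_state()
    print("needle deg",[x[1] for x in b],np.round(b[0][0]),"tool yaw",round(np.degrees(np.arctan2(st["tcp_rot"][1][0],st["tcp_rot"][0][0])),1),"F",np.round(st["force"],1),"M",np.round(st["moment"],2),"open",round(st["opening"],3),"j6",round(st["joint_positions"][5],1))
    if save: cv2.imwrite(save,cv2.resize(t["image"][115:185,185:285,::-1],None,fx=8,fy=8,interpolation=cv2.INTER_CUBIC))
E
python3 -c "
from h import *
needle('pics/n1.png')"
```

```text
needle deg [np.float64(-27.0), np.float64(-25.0), np.float64(-27.5), np.float64(-25.5), np.float64(-28.5), np.float64(-26.5)] 54.0 tool yaw 85.7 F [ 3.2 -1.   3. ] M [-0.19 -0.33 -0.11] open 0.181 j6 -1.7
```

```bash
cat > nd.py <<'E'
from h import *
t=capture("top");s=capture("scene")
import sys
zp=float(sys.argv[1]) if len(sys.argv)>1 else .155
t0=lambda z:at(t,190+205/9-.45,125+248/9-.45,.157)[:2]
P=t0(0)
for n,c in(("top",t),("scene",s)):
    g=cv2.cvtColor(c["image"],cv2.COLOR_RGB2GRAY).astype(np.float32)
    sc=[]
    A=np.arange(48,-15,-1.)
    for a in A:
        a_=np.radians(a);r=np.linspace(.02,.062,40)
        px=np.array([proj(c,(P[0]+q*np.cos(a_),P[1]+q*np.sin(a_),zp)) for q in r],np.float32)
        sc.append(cv2.remap(g,px[:,:1].copy(),px[:,1:].copy(),cv2.INTER_LINEAR).mean())
    sc=np.array(sc);i=sc.argmin();k=slice(max(i-4,0),i+5);w=np.maximum(np.percentile(sc[k],80)-sc[k],0)
    print(n,"min at",A[i],"centroid",round((w*A[k]).sum()/w.sum(),1),"profile",sc[::3].astype(int).tolist())
st=read_state()
print("tool yaw",round(np.degrees(np.arctan2(st["tcp_rot"][1][0],st["tcp_rot"][0][0])),1),"F",np.round(st["force"],1),"open",round(st["opening"],3),"j6",round(st["joint_positions"][5],1))
E
python3 nd.py
```

```text
top min at -14.0 centroid -13.6 profile [196, 189, 177, 158, 137, 127, 138, 158, 173, 180, 179, 172, 161, 146, 126, 99, 78, 63, 58, 57, 57]
scene min at 27.0 centroid 27.2 profile [183, 181, 178, 170, 158, 138, 121, 116, 123, 134, 147, 158, 166, 171, 175, 178, 180, 181, 181, 181, 182]
tool yaw 86.2 F [ 2.5 -0.6  3.6] open 0.181 j6 -2.2
```

Request:
step_arm(
  steps=[
    [0,0,0,0,0,0.11,1],
    [0,0,0,0,0,0.22,1],
    [0,0,0,0,0,0.33,1],
    [0,0,0,0,0,0.44,1],
    [0,0,0,0,0,0.55,1],
    [0,0,0,0,0,0.66,1],
    [0,0,0,0,0,0.77,1],
    [0,0,0,0,0,0.88,1],
  ],
)

```text
time_s: 45.78
position: [0.676, 0.04, 0.1897]
tcp_rot: [[0.69, 0.724, 0.007], [0.724, -0.69, -0.001], [0.005, 0.006, -1.0]]
force: [5.3, -1.2, 2.8]
opening: 0.186
grasp_force: 30.0
```

```bash
cat > nd2.py <<'E'
from h import *
zp=.152;st=read_state()
ang=lambda d:np.degrees(np.arctan2(d[1],d[0]))
P0=np.array(at(capture("top"),190+205/9-.45,125+248/9-.45,.157))
for n in("top","scene"):
    c=capture(n);im=c["image"];hsv=cv2.cvtColor(im,cv2.COLOR_RGB2HSV);g=cv2.cvtColor(im,cv2.COLOR_RGB2GRAY).astype(np.float32)
    def cen(center,rad,lo,hi,name):
        u,v=proj(c,center).astype(int);m=np.zeros(g.shape,np.uint8);cv2.circle(m,(int(u),int(v)),rad,1,-1)
        k=cv2.inRange(hsv,lo,hi)*m>0;y,x=np.nonzero(k);w=hsv[y,x,1].astype(float)
        return (np.array([(x*w).sum()/w.sum(),(y*w).sum()/w.sum()]),len(x)) if len(x) else (None,0)
    piv,n1=cen((P0[0],P0[1],zp),6,(12,110,80),(30,255,255),"piv")
    mc=(P0[0]+.078,P0[1]-.004,zp);mk,n2=cen(mc,7,(105,90,40),(130,255,255),"mk")
    P=at(c,*piv,zp);M=at(c,*mk,zp);am=ang(M-P)
    A=np.arange(45,-14,-.5);sc=[]
    for a in A:
        a_=np.radians(a);r=np.linspace(.018,.062,45)
        px=np.array([proj(c,(P[0]+q*np.cos(a_),P[1]+q*np.sin(a_),zp)) for q in r],np.float32)
        sc.append(cv2.remap(g,px[:,:1].copy(),px[:,1:].copy(),cv2.INTER_LINEAR).mean())
    sc=np.array(sc);loc=[i for i in range(3,len(sc)-3) if sc[i]==sc[i-3:i+4].min()]
    print(n,"piv",piv.round(1),n1,P.round(4),"mark",mk.round(1),n2,"r",np.linalg.norm(M-P).round(4),"markang",am.round(1),"minima",[(A[i],int(sc[i]),"rest rad",round(np.radians(A[i]-am),3)) for i in loc])
print("tool yaw",round(np.degrees(np.arctan2(st["tcp_rot"][1][0],st["tcp_rot"][0][0])),1),"F",np.round(st["force"],1),"open",round(st["opening"],3),"j6",round(st["joint_positions"][5],1))
E
python3 nd2.py
```

```text
Traceback (most recent call last):
  File "nd2.py", line 13, in <module>
    P=at(c,*piv,zp);M=at(c,*mk,zp);am=ang(M-P)
TypeError: Value after * must be an iterable, not NoneType
```

```bash
python3 - <<'E'
s=open('nd2.py').read()
s=s.replace('    P=at(c,*piv,zp)','    print(n,n1,n2,piv,mk)\n    if mk is None: continue\n    if piv is None: piv=proj(c,(P0[0],P0[1],zp))\n    P=at(c,*piv,zp)')
open('nd2.py','w').write(s)
E
python3 nd2.py
```

```text
top 0 1 None [214. 132.]
top piv [212.5 152.4] 0 [0.7251 0.1242 0.152 ] mark [214. 132.] 1 r 0.073 markang -4.2 minima [(np.float64(17.5), 86, 'rest rad', np.float64(0.379)), (np.float64(-6.0), 57, 'rest rad', np.float64(-0.031))]
scene 6 6 [308.81971466 182.81452659] [330.66292135 195.82985554]
scene piv [308.8 182.8] 6 [0.7288 0.1208 0.152 ] mark [330.7 195.8] 6 r 0.0772 markang -3.1 minima [(np.float64(19.0), 84, 'rest rad', np.float64(0.386)), (np.float64(-9.0), 122, 'rest rad', np.float64(-0.103))]
tool yaw 46.6 F [ 4.8 -1.6  2.8] open 0.183 j6 37.4
```

Request:
step_arm(
  steps=[
    [0,0,0,0,0,0.11,1],
    [0,0,0,0,0,0.22,1],
    [0,0,0,0,0,0.33,1],
    [0,0,0,0,0,0.44,1],
    [0,0,0,0,0,0.55,1],
    [0,0,0,0,0,0.66,1],
    [0,0,0,0,0,0.77,1],
    [0,0,0,0,0,0.88,1],
  ],
)

```text
time_s: 46.7
position: [0.6764, 0.0392, 0.1897]
tcp_rot: [[0.993, 0.12, 0.008], [0.12, -0.993, -0.002], [0.008, 0.003, -1.0]]
force: [6.1, -2.2, 1.7]
opening: 0.181
grasp_force: 30.0
```

```bash
python3 nd2.py
```

```text
top 0 0 None None
scene 6 5 [308.51407589 183.06364749] [330.74856046 196.19769674]
scene piv [308.5 183.1] 6 [0.7286 0.1194 0.152 ] mark [330.7 196.2] 5 r 0.0783 markang -2.8 minima [(np.float64(2.5), 104, 'rest rad', np.float64(0.093))]
tool yaw 6.9 F [ 6.1 -2.2  1.7] open 0.181 j6 77.1
```

Request:
step_arm(
  steps=[
    [0,0,0,0,0,0.08,1],
    [0,0,0,0,0,0.16,1],
    [0,0,0,0,0,0.24,1],
    [0,0,0,0,0,0.28,1],
    [0,0,0,0,0,0.28,1],
    [0,0,0,0,0,0.28,1],
  ],
)

```text
time_s: 47.35
position: [0.6764, 0.0389, 0.1897]
tcp_rot: [[0.995, -0.096, 0.008], [-0.096, -0.995, -0.002], [0.008, 0.001, -1.0]]
force: [6.0, -2.9, 1.7]
opening: 0.183
grasp_force: 30.0
```

```bash
python3 nd2.py
```

```text
top 0 1 None [214. 132.]
top piv [212.5 152.4] 0 [0.7251 0.1242 0.152 ] mark [214. 132.] 1 r 0.073 markang -4.2 minima [(np.float64(23.5), 158, 'rest rad', np.float64(0.483)), (np.float64(-8.0), 57, 'rest rad', np.float64(-0.066))]
scene 4 2 [308.51045296 183.50348432] [329.49308756 196.        ]
scene piv [308.5 183.5] 4 [0.7296 0.1179 0.152 ] mark [329.5 196. ] 2 r 0.0741 markang -3.0 minima [(np.float64(19.5), 163, 'rest rad', np.float64(0.393)), (np.float64(-2.0), 111, 'rest rad', np.float64(0.018))]
tool yaw -5.5 F [ 6.  -2.9  1.7] open 0.183 j6 89.5
```

Request:
step_arm(
  steps=[
    [0,0,0,0,0,0,0.2],
    [0,0,0,0,0,0,0.2],
    [0,0,0,0,0,0,0.2],
    [0,0,0,0,0,0,0.2],
    [0,0,0,0,0,0,0.2],
    [0,0,-0.1,0,0,0,0.2],
    [0,0,-0.2,0,0,0,0.2],
    [0,0,-0.24,0,0,0,0.2],
  ],
)

```text
time_s: 48.17
position: [0.6752, 0.0403, 0.2645]
tcp_rot: [[0.995, -0.099, 0.007], [-0.099, -0.995, -0.001], [0.007, -0.0, -1.0]]
force: [1.6, 0.6, 0.4]
opening: 0.402
grasp_force: 0.0
```

Request:
step_arm(
  steps=[
    [-0.14,0.2,0,0,0,0,0.2],
    [-0.28,0.3,0,0,0,0,0.2],
    [-0.42,0.3,0,0,0,0,0.2],
    [-0.56,0.3,0,0,0,0,0.2],
    [-0.65,0.3,0,0,0,0,0.2],
    [-0.65,0.3,0,0,0,0,0.2],
  ],
)

```text
time_s: 48.67
position: [0.4639, -0.0289, 0.2595]
tcp_rot: [[0.995, -0.1, -0.006], [-0.1, -0.995, 0.002], [-0.006, -0.001, -1.0]]
force: [-0.8, -0.5, -0.1]
opening: 0.397
grasp_force: 0.0
```

```bash
python3 nd2.py; python3 - <<'E'
from h import *
t=capture("top");s=capture("scene")
im=np.zeros((600,800,3),np.uint8)
a=cv2.resize(t["image"][125:160,192:232,::-1],None,fx=10,fy=10,interpolation=cv2.INTER_CUBIC);im[:350,:400]=a
b=cv2.resize(s["image"][170:205,300:340,::-1],None,fx=10,fy=10,interpolation=cv2.INTER_CUBIC);im[:350,400:]=b
c=cv2.resize(t["image"][150:250,130:390,::-1],None,fx=2.4,fy=2.4,interpolation=cv2.INTER_CUBIC);im[355:595,:624]=c
cv2.imwrite("pics/f1.png",im)
E
```

```text
top 4 0 [212.54285714 152.50666667] None
scene 4 4 [308.50862069 183.50344828] [330.40435835 196.46004843]
scene piv [308.5 183.5] 4 [0.7296 0.1179 0.152 ] mark [330.4 196.5] 4 r 0.0771 markang -2.8 minima [(np.float64(35.5), 181, 'rest rad', np.float64(0.669)), (np.float64(-2.0), 115, 'rest rad', np.float64(0.015))]
tool yaw -5.7 F [-0.8 -0.5 -0.1] open 0.397 j6 78.4
```

View pics/f1.png

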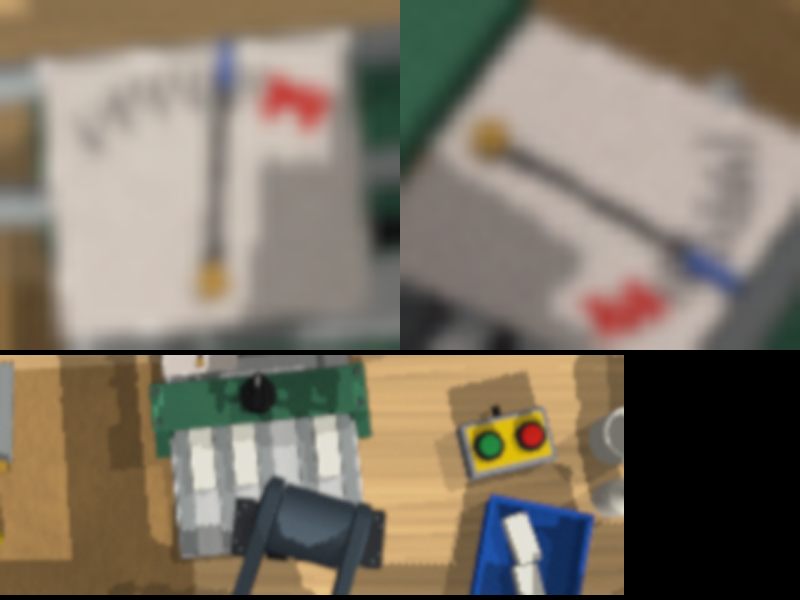

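The needle lies on the blue marker: about 1° difference in the top panel and 0.015 rad from the scene camera, clear of the red sector. Three bars are under the bridge in separate lanes and both offcuts are in the bin. Next is the green button.

```bash
python3 - <<'E'
from h import *
t=capture("top");s=capture("scene")
def green(c,g):
    hsv=cv2.cvtColor(c["image"],cv2.COLOR_RGB2HSV);m=cv2.inRange(hsv,(55,110,40),(85,255,255));u,v=proj(c,g).astype(int)
    k=np.zeros_like(m);cv2.circle(k,(int(u),int(v)),9,255,-1);y,x=np.nonzero(m&k);return (x.min()+x.max())/2,(y.min()+y.max())/2,len(x),x.mean(),y.mean()
a=green(t,(.608,-.31,.07));b=green(s,(.608,-.31,.07));print(a,b)
def ray(c,u,v):
    p=at(c,u,v,0);q=at(c,u,v,.2);return p,(q-p)/np.linalg.norm(q-p)
p,d=ray(t,a[3],a[4]);q,e=ray(s,b[3],b[4])
x=np.linalg.lstsq(np.c_[d,-e],q-p,rcond=None)[0];print("tri",p+d*x[0],q+e*x[1])
for z in(.06,.065,.07,.075):print(z,at(t,a[3],a[4],z)[:2],at(s,b[3],b[4],z)[:2])
plan([(.55,-.18,.24,5),(.606,-.31,.2,12),(.606,-.31,.11,12)])
E
```

```text
(np.float64(333.5), np.float64(187.5), 74, np.float64(333.3918918918919), np.float64(187.3108108108108)) (np.float64(180.5), np.float64(277.0), 113, np.float64(180.52212389380531), np.float64(277.04424778761063))
tri [ 0.60806499 -0.31107708  0.06888113] [ 0.60897034 -0.31006672  0.06879696]
0.06 [ 0.60909501 -0.31273997] [ 0.60444814 -0.30674741]
0.065 [ 0.60851512 -0.31180377] [ 0.60701846 -0.30863403]
0.07 [ 0.60793523 -0.31086758] [ 0.60958878 -0.31052066]
0.075 [ 0.60735533 -0.30993139] [ 0.61215911 -0.31240728]
[ 0.55 -0.18  0.24  5.  ] -> [0.307, 0.471, 0.07, 0.001, -0.004, -0.238] rows 4.1
[ 0.606 -0.31   0.2   12.   ] -> [0.148, 0.448, 0.133, 0.0, 0.0, -0.156] rows 3.5
[ 0.606 -0.31   0.11  12.   ] -> [0.0, 0.0, 0.3, 0.0, 0.0, 0.0] rows 2.2
```

Request:
step_arm(
  steps=[
    [0.3,0.47,0.06,0,0,-0.238,1],
    [0.3,0.47,0.06,0,0,-0.238,1],
    [0.3,0.47,0.06,0,0,-0.238,1],
    [0.3,0.47,0.06,0,0,-0.238,1],
    [0.3,0.47,0.06,0,0,-0.238,1],
    [0.3,0.47,0.06,0,0,-0.238,1],
  ],
)

```text
time_s: 49.52
position: [0.5479, -0.1819, 0.2414]
tcp_rot: [[0.996, 0.084, 0.001], [0.084, -0.996, -0.0], [0.001, 0.001, -1.0]]
force: [-0.5, 0.5, -0.2]
opening: 0.05
grasp_force: 0.0
```

Request:
step_arm(
  steps=[
    [0.15,0.45,0.13,0,0,-0.156,1],
    [0.15,0.45,0.13,0,0,-0.156,1],
    [0.15,0.45,0.13,0,0,-0.156,1],
    [0.15,0.45,0.13,0,0,-0.156,1],
    [0.15,0.45,0.13,0,0,-0.156,1],
    [0.15,0.45,0.13,0,0,-0.156,1],
  ],
)

```text
time_s: 50.02
position: [0.6025, -0.3092, 0.2024]
tcp_rot: [[0.978, 0.208, -0.001], [0.208, -0.978, 0.002], [-0.001, -0.002, -1.0]]
force: [-0.8, 0.8, -0.3]
opening: 0.004
grasp_force: 0.0
```

```bash
python3 - <<'E'
from h import *
print(read_state()["opening"]);plan([(.608,-.311,.11,12),(.608,-.311,.094,12)])
E
```

```text
0.0035155810552237893
[ 0.608 -0.311  0.11  12.   ] -> [0.017, 0.01, 0.308, -0.003, 0.001, -0.0] rows 2.2
[ 0.608 -0.311  0.094 12.   ] -> [0.0, 0.0, 0.053, 0.0, 0.0, 0.0] rows 0.4
```

Request:
step_arm(
  steps=[
    [0.017,0.008,0.08,0,0,0,1],
    [0.017,0.008,0.16,0,0,0,1],
    [0.017,0.008,0.24,0,0,0,1],
    [0.017,0.008,0.3,0,0,0,1],
    [0.017,0.008,0.32,0,0,0,1],
    [0.017,0.008,0.33,0,0,0,1],
    [0.017,0.008,0.33,0,0,0,1],
  ],
)

```text
time_s: 50.6
position: [0.6083, -0.3097, 0.105]
tcp_rot: [[0.978, 0.209, 0.001], [0.209, -0.978, 0.0], [0.001, -0.0, -1.0]]
force: [-0.2, 0.1, 0.3]
opening: 0.008
grasp_force: 0.0
```

Request:
step_arm(
  steps=[
    [0,0,0.01,0,0,0,1],
    [0,0,0.02,0,0,0,1],
    [0,0,0.03,0,0,0,1],
    [0,0,0.037,0,0,0,1],
    [0,0,0.037,0,0,0,1],
  ],
)

```text
time_s: 51.02
position: [0.6095, -0.3114, 0.0964]
tcp_rot: [[0.978, 0.208, 0.004], [0.208, -0.978, -0.001], [0.004, 0.002, -1.0]]
force: [-0.6, 2.1, 10.1]
opening: 0.002
grasp_force: 5.2
```

Request:
step_arm(
  steps=[
    [0,0,0.007,0,0,0,1],
    [0,0,0.014,0,0,0,1],
    [0,0,0.014,0,0,0,1],
    [0,0,0.014,0,0,0,1],
  ],
)

```text
time_s: 51.35
position: [0.6095, -0.3114, 0.0961]
tcp_rot: [[0.978, 0.208, 0.005], [0.208, -0.978, -0.002], [0.004, 0.003, -1.0]]
force: [-5.1, 5.4, 27.2]
opening: 0.005
grasp_force: 13.5
```

It's bottomed out at 27 N. I'll back off in small steps to see the button's travel under the finger.

Request:
step_arm(
  steps=[
    [0,0,-0.014,0,0,0,1],
    [0,0,-0.018,0,0,0,1],
    [0,0,-0.018,0,0,0,1],
  ],
)

```text
time_s: 51.6
position: [0.6094, -0.3114, 0.0969]
tcp_rot: [[0.978, 0.208, 0.005], [0.208, -0.978, -0.002], [0.004, 0.003, -1.0]]
force: [2.0, 0.4, 4.6]
opening: 0.004
grasp_force: 2.3
```

Request:
step_arm(
  steps=[
    [0,0,-0.005,0,0,0,1],
    [0,0,-0.005,0,0,0,1],
  ],
)

```text
time_s: 51.77
position: [0.6094, -0.3114, 0.0971]
tcp_rot: [[0.978, 0.208, 0.004], [0.208, -0.978, -0.001], [0.004, 0.002, -1.0]]
force: [1.9, 1.9, 4.4]
opening: 0.008
grasp_force: 2.2
```

Request:
step_arm(
  steps=[
    [0,0,-0.005,0,0,0,1],
    [0,0,-0.005,0,0,0,1],
  ],
)

```text
time_s: 51.93
position: [0.6089, -0.3115, 0.098]
tcp_rot: [[0.978, 0.208, 0.002], [0.208, -0.978, -0.001], [0.002, 0.002, -1.0]]
force: [2.9, 0.1, 4.2]
opening: 0.008
grasp_force: 1.9
```

Request:
step_arm(
  steps=[
    [0,0,-0.005,0,0,0,1],
    [0,0,-0.005,0,0,0,1],
  ],
)

```text
time_s: 52.1
position: [0.6083, -0.3115, 0.0993]
tcp_rot: [[0.978, 0.208, 0.001], [0.208, -0.978, -0.001], [0.001, 0.001, -1.0]]
force: [3.0, 0.3, 5.0]
opening: 0.006
grasp_force: 1.6
```

Request:
step_arm(
  steps=[
    [0,0,-0.005,0,0,0,1],
    [0,0,-0.005,0,0,0,1],
  ],
)

```text
time_s: 52.27
position: [0.6078, -0.3114, 0.1006]
tcp_rot: [[0.978, 0.208, 0.0], [0.208, -0.978, -0.0], [0.0, 0.0, -1.0]]
force: [1.9, -0.3, 2.4]
opening: 0.002
grasp_force: 1.2
```

Request:
step_arm(
  steps=[
    [0,0,-0.007,0,0,0,1],
    [0,0,-0.007,0,0,0,1],
  ],
)

```text
time_s: 52.43
position: [0.6072, -0.3108, 0.1024]
tcp_rot: [[0.978, 0.208, -0.001], [0.208, -0.978, 0.001], [-0.001, -0.001, -1.0]]
force: [0.1, -0.3, 1.1]
opening: 0.005
grasp_force: 0.7
```

The spring force runs over about 6 mm, so the button went fully down. I'll retreat, check the dial once more and hand in.

Request:
step_arm(
  steps=[
    [0,0,-0.1,0,0,0,1],
    [0,0,-0.22,0,0,0,1],
    [0,0,-0.34,0,0,0,1],
    [0,0,-0.46,0,0,0,1],
    [0,0,-0.46,0,0,0,1],
    [0,0,-0.46,0,0,0,1],
    [0,0,-0.46,0,0,0,1],
  ],
)

```text
time_s: 53.02
position: [0.6068, -0.3103, 0.2397]
tcp_rot: [[0.978, 0.208, -0.002], [0.208, -0.978, 0.002], [-0.002, -0.002, -1.0]]
force: [-0.4, -0.5, -0.3]
opening: 0.009
grasp_force: 0.0
```

```bash
python3 nd2.py; python3 -c "
from rig import *
print(hand_in())"
```

```text
top 4 0 [212.54174757 152.5223301 ] None
scene 4 6 [308.50692042 183.50346021] [330.62830482 196.79937792]
scene piv [308.5 183.5] 4 [0.7296 0.1179 0.152 ] mark [330.6 196.8] 6 r 0.0783 markang -3.3 minima [(np.float64(36.0), 125, 'rest rad', np.float64(0.686)), (np.float64(-2.0), 83, 'rest rad', np.float64(0.023))]
tool yaw 12.0 F [-0.4 -0.5 -0.3] open 0.009 j6 41.5
the job is handed in; nothing more can be done
None
```

I handed the job in at about 53 s, with no score shown: both offcuts are in the bin, all three bars are home in their own lanes, the needle reads within about 0.02 rad of the blue marker, and the green button was pressed last.

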